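Set the guarded thermostat of the chilled counter

ROBOT

A 6-joint arm with a two-finger parallel gripper is mounted at the origin on the work surface. World frame = base frame: x ahead of the robot, y to its left, z up, the work surface at z = 0. Lengths are in m, angles in rad, forces in N, time in s.
With the tool pointing down it reaches from about 0.425 to 1.125 m from the base axis. Payload 14.9 kg.
Tool frame: the origin (TCP) lies between the finger pads; the fingertips stand 19 mm ahead of it and the grasp point (between the pads) is the TCP (env.tip_extent is the distance from the TCP to the fingertips, in m); z points along the fingers, y is the direction in which the jaws open and shut (so a half turn about z gives the same grasp; the last joint's range is limited). The gripper opens to 91 mm and grips with 3 to 60 N. Pads are 32 mm wide; open, the fingers measure 118 mm over their backs; the gripper's body (76 mm by 178 mm) begins 60 mm behind the grasp point.
Start: joints at [-1.29, 0.379, 1.734, -0, 1.028, -0.033], TCP at [0.216, -0.666, 0.201] pointing down, gripper open.
Joint ranges: [-2.77, 2.77], [-0.74, 2.19], [0, 2.66], [-1.06, 4.2], [0.31, 2.87], [-3.08, 3.08]. Speed limits (rad/s): [1.89, 1.89, 2.39, 3.14, 3.14, 3.14].

INTERFACE

Orientations are given as a unit quaternion [w, x, y, z].
In Python, from station import sensors, get_image, camera_params, env gives the robot as it stands.
- The arm moves only by the tool arm_command, never from a script. Its argument "plan" is one flat list of numbers, 7 for each row, row after row: the turn, a rotation vector about the tool's x, y, z in rad, then the shift along the tool's x, y, z in m, then the closure, from -1 (fully open) to 1 (shut), so that 0 is half open. In form: [wx, wy, wz, tx, ty, tz, jaw, wx, wy, wz, tx, ty, tz, jaw, ...]. A call has 1 to 8 rows; each row shifts and turns the commanded pose from where the row before left it, along the tool's axes as they then stand; what a row does not reach is not made up. A row lasts 1/12 s, in which the tool goes at most 41.7 mm and 7.16 degrees, less where a joint would pass 70% of its speed; a pose out of reach is approached as far as the arm can. A call with a gripper value outside its range is refused whole. The fingers move at their own pace and stop on an object; "force" is the grip in N (left out, the last holds). Time passes only in rows, so rows that do not move let the fingers close. It gives the time, the measured TCP pose, the force and the opening at its end, in the units of the state.
- sensors.get_obs(): the state, without advancing time (a new reading comes with each control period).
- get_image(name): name is "side" or "top"; returns (picture, depth): 480x640x3 uint8, red, green, blue; 480x640 float32, m along the optical axis (not along the pixel's ray), 0 where there is no reading.
- camera_params(name): a dict with "intrinsics" (3x3 intrinsics, pixels), "dist_coeffs" ([k1, k2, p1, p2, k3] as OpenCV has them; the pictures are not rectified), "pose" (4x4, takes a point from camera to world coordinates). Camera axes: x right, y up, looking along -z (the intrinsics and any distortion apply to the point x, -y, -z); pixel columns grow to the right and rows downward; lengths in m; the calibration is good to about 2 mm. A picture is of the moment at which its call begins. camera_params takes no time and is no camera call.
- env.job_done(): hands the job in, once; it reports no verdict.
The state is a dict: "time": time; "qpos": joint angles; "dq": joint speeds; "tau": joint torques, N m; "eef_pos": TCP position; "eef_rot": TCP orientation; "wrist_force": force on the tool from outside, world axes, zero at the start; "wrist_torque": the same for the moment, N m; "opening": finger opening in m.
Only numpy, scipy, OpenCV 4.12 (cv2) and the standard library are available. Lean on these libraries where they do the work, as an engineer would, in place of code of your own. Each camera call takes 0.05 s, during which the arm holds its last target.

TASK

Swing the clear spring hood of the chiller's control unit up and back until it stays fully open by itself, then reach into the recess and turn the dial until its pointer is in line with the small steel tab on the rim. Leave the hood standing open, let go of everything, and do not push or knock over the jar, the oil bottle or the egg carton.

Things in the scene. Friction and masses are not known exactly. Their poses are not given: they have to be found in the camera images.
- unit: White control unit, fixed; place and yaw vary. Origin on the table under the hood's hinge line; x level, to its back; y along the hinge line; z up. 260 mm wide (y). Behind the hinge a box 120 mm deep, 155 mm high; in front (-x) a panel 200 mm long sloping down at 30 degrees, with a round pocket 100 mm across and 50 mm deep, square to the panel, centred 100 mm down the slope from the hinge.
- hood_hinge (a point): Middle of the hood's hinge line, 155 mm above the table, fixed on the unit. Axes as the unit's: x level towards its back, y along the hinge line, z up. On the unit's +y side the hood's spring and its arm stand out to 143 mm from the middle.
- hood_bar (a point): Middle of the hood's handle: round aluminium bar 12 mm thick, 102 mm long (y), 78 mm free between its posts. The hood is a clear cover 190 mm long, 170 mm wide. Axes turn with the hood: x along the cover towards the hinge, z out of the cover. The bar is 175 mm from the hinge line along the cover, 65 mm above the hinge line in z and 40 mm above the cover's outer face.
- hood (a joint): Hood angle, rad: 0 shut (start), 2.09 fully open at its stop, cover upright. Spring and weight (about 0.25 kg) press it shut up to about 1.35 rad; beyond, the spring swings it on and holds it open. 2 to 4 N at the bar moves it. Opening takes the bar up, then back, on a circle of 187 mm radius about the hinge line (positive turn about the hinge's y).
- dial_grip (a point): Grip point of the black dial, on its axis, 31 mm above the pocket's floor, 19 mm below the panel's face. z: the dial's axis, square out of the panel, 30 degrees from vertical towards the unit's front; -x: to the pointer; turns with the dial. Bar grip 50 mm long (x), 16 mm thick (y), top 44 mm above the floor; under it a round skirt, 25 mm radius, top 7 mm above the floor.
- dial_pointer (a point): Pointer end of the dial: the end of the bar's top with the white line, 25 mm from the dial's axis. Same axes as the dial.
- dial (a joint): Dial angle in rad, 0 with the pointer straight down the slope, growing clockwise seen from outside the panel (stops at 0 and 2.9). It stays where it is left (friction about 0.05 N m).
- mark_tab (a point): Inner end of the steel tab (16 x 8 x 4 mm, lying on the panel's face with its length towards the dial's axis, 54 to 70 mm from it) that marks the wanted setting. Its place round the pocket differs from run to run and it cannot be pushed. -x points from the dial's axis to the tab, z as the dial's axis.
- mark (a joint): Angle of the tab about the dial's axis, in rad, measured like the dial's: the pointer is in line with the tab when joint dial equals joint mark.
- jar_mid (a point): Bystander: middle (75 mm up) of a glass jar with a yellow lid, 90 mm across, 150 mm high, standing by the unit on its +y side, its -y side or near its -y front corner (they swap places).
- oil_mid (a point): Bystander: middle (105 mm up) of an amber oil bottle, 68 mm across, 210 mm high, standing by the unit on its +y side, its -y side or near its -y front corner (they swap places).
- eggs_mid (a point): Bystander: middle (25 mm up) of an open cardboard egg carton, 155 x 105 mm (x, y) and 55 mm high with its eggs, lying by the unit on its +y side, its -y side or near its -y front corner (they swap places).

How it is judged:
By the outcome, as a careful person would: the job done as asked, in the order asked, and still so for the second after the job is handed in, with the robot touching nothing.
It also fails if it takes over 67 s, if anything falls off the work surface, if the arm or the gripper's body presses on something with over 40 N, if the wrist force passes 120 N, or if a joint passes its speed limit or range.

## Working session

There is one attempt and no reset: what is moved stays moved. The work goes in short steps, Python scripts to look and compute and a tool call to move; the robot and the scene stay as the last step left them, time stands still between calls to the robot, and variables do not carry over. Pictures are saved under pics/ and viewed, and the job is handed in when it is done.

Besides the shell and the picture viewer there is one more tool, called in YAML: its name, and indented under it one key for each argument. arm_command: Moves the arm, as the interface text tells. Its arguments: {"type":"object","properties":{"plan":{"type":"array","items":{"type":"number"}},"force":{"type":"number"}},"required":["plan"]}

```bash
ls; mkdir -p pics; python3 - <<'E'
from station import sensors,get_image,camera_params,env
import cv2,numpy as np
print(sensors.get_obs())
for n in("side","top"):
    p,d=get_image(n); cv2.imwrite(f"pics/{n}0.png",p[:,:,::-1]); np.savez(f"{n}0.npz",p=p,d=d)
    print(n,camera_params(n))
E
```

```text
pics
{'time': 0.0, 'qpos': array([-1.29030537e+00,  3.79424762e-01,  1.73480707e+00,  2.94505747e-06,
        1.02847425e+00, -3.32957432e-02]), 'dq': array([ 0.00010767,  0.00045931, -0.00145768,  0.00186963,  0.00020686,
       -0.00036306]), 'tau': array([-1.07898286e-03, -7.63730764e+01, -4.34375596e+01,  6.49807742e-02,
        4.24760627e-02, -8.82775043e-05]), 'eef_pos': array([ 0.21594467, -0.66541363,  0.20026391]), 'eef_rot': array([-5.52622608e-04,  9.87717430e-01,  1.56249698e-01, -6.73822687e-05]), 'wrist_force': array([-0.25622187, -1.27709414, -0.69310001]), 'wrist_torque': array([-0.00552212, -0.02007538,  0.03742871]), 'opening': 0.0912742274734853}
side {'intrinsics': array([[463.44221167,   0.        , 323.29606765],
       [  0.        , 463.44221167, 243.61559004],
       [  0.        ,   0.        ,   1.        ]]), 'dist_coeffs': array([-0.01059716,  0.        ,  0.        ,  0.        ,  0.        ]), 'pose': array([[-0.99636939,  0.0292064 , -0.07996887,  0.52003409],
       [-0.08286984, -0.54796952,  0.83238332,  0.70729471],
       [-0.01950958,  0.83598827,  0.54840039,  0.56100762],
       [ 0.        ,  0.        ,  0.        ,  1.        ]])}
top {'intrinsics': array([[483.08930181,   0.        , 321.73559071],
       [  0.        , 483.08930181, 233.44568855],
       [  0.        ,   0.        ,   1.        ]]), 'dist_coeffs': array([-0.05358636,  0.        ,  0.        ,  0.        ,  0.        ]), 'pose': array([[-2.94615712e-02,  9.96646763e-01, -7.63363920e-02,
         5.13334374e-01],
       [-9.99562882e-01, -2.95635318e-02, -2.05737234e-04,
         1.64527827e-02],
       [-2.46182070e-03,  7.62969626e-02,  9.97082099e-01,
         1.17965749e+00],
       [ 0.00000000e+00,  0.00000000e+00,  0.00000000e+00,
         1.00000000e+00]])}
```

View pics/side0.png

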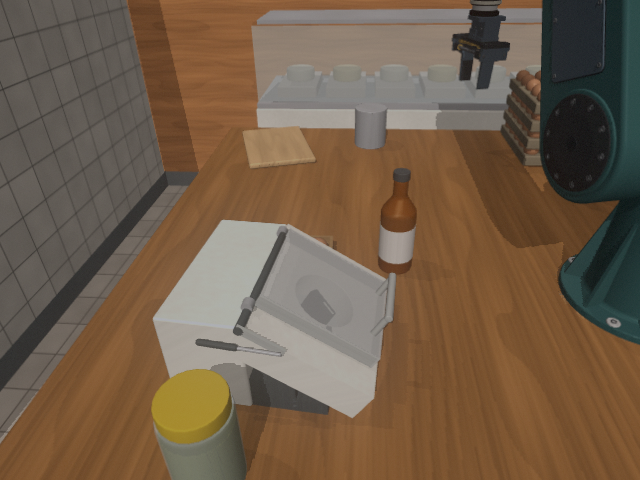

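View pics/top0.png

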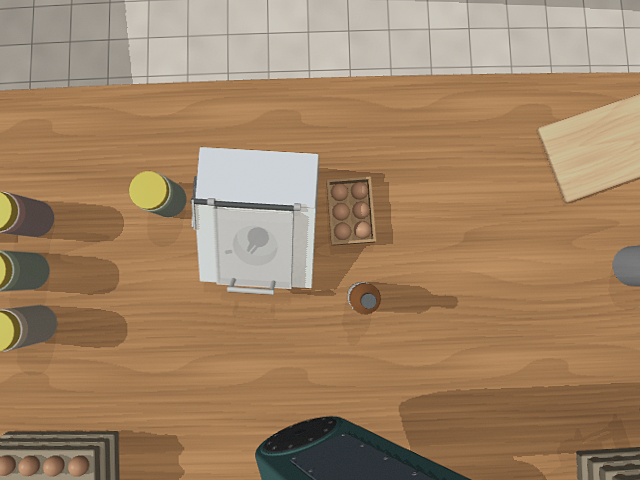

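The top view shows the unit at about (255,220) with its back up (+x). The hood bar is at (250,289), the dial at (256,243) and the tab near (229,252). The jar is at (150,190) on the +y side, the eggs at (350,210) on the -y side, and the oil bottle at (365,297) by the front -y corner. I'll enlarge it next.

```bash
python3 - <<'E'
import cv2
p=cv2.imread("pics/top0.png"); cv2.imwrite("pics/top0c.png",cv2.resize(p[140:305,180:330],None,fx=3.6,fy=3.6,interpolation=cv2.INTER_CUBIC)) 
p=cv2.imread("pics/side0.png"); cv2.imwrite("pics/side0c.png",cv2.resize(p[215:415,150:410],None,fx=3,fy=3,interpolation=cv2.INTER_CUBIC))
E
```

```text
(no output)
```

View pics/top0c.png

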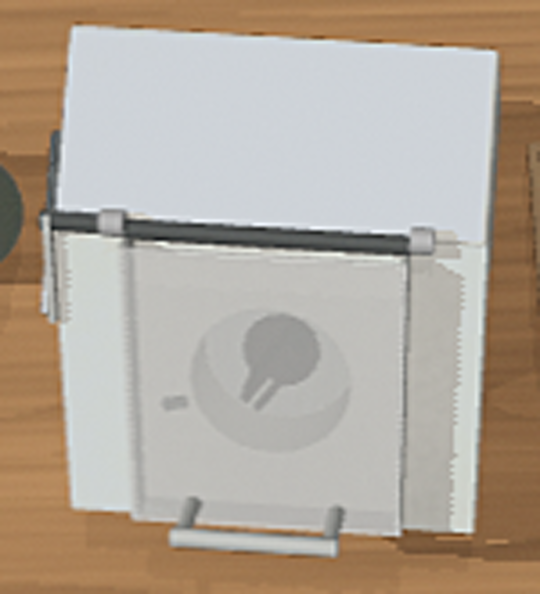

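View pics/side0c.png

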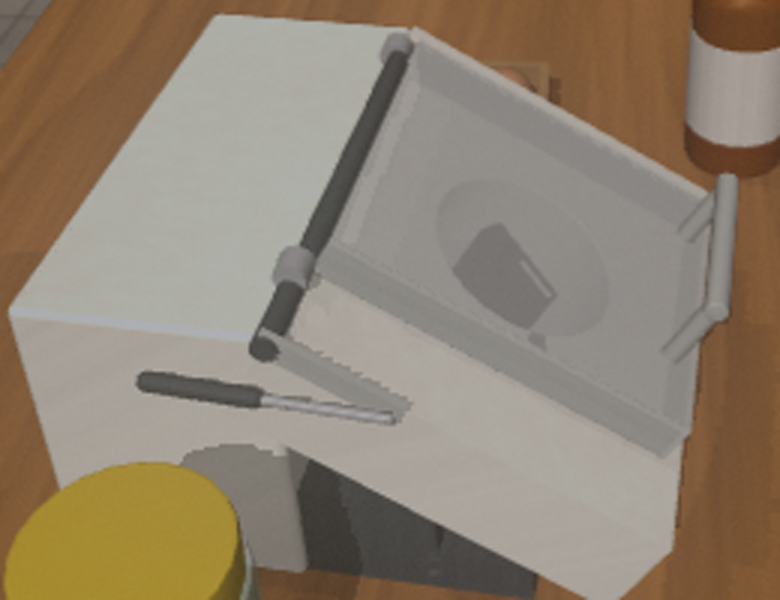

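```bash
cat > h.py <<'E'
from station import sensors,get_image,camera_params,env
import cv2,numpy as np
from scipy.spatial.transform import Rotation as R
def ray(n,u,v):
    c=camera_params(n);K=np.array(c['intrinsics']);D=np.array(c['dist_coeffs']);T=np.array(c['pose'])
    q=cv2.undistortPoints(np.array([[[u,v]]],float),K,D)[0,0]
    return T[:3,3],T[:3,:3]@np.array([q[0],-q[1],-1.])
def onplane(n,u,v,p0,nn=(0,0,1)):
    o,d=ray(n,u,v);nn=np.array(nn,float);p0=np.array(p0,float)
    return o+d*((p0-o)@nn)/(d@nn)
def atz(n,u,v,z): return onplane(n,u,v,(0,0,z))
def bydepth(n,u,v,d):
    o,r=ray(n,u,v); return o+r*d
def proj(n,P):
    c=camera_params(n);K=np.array(c['intrinsics']);D=np.array(c['dist_coeffs']);T=np.array(c['pose'])
    q=(np.atleast_2d(P)-T[:3,3])@T[:3,:3]; q=q*[1,-1,-1]
    return cv2.projectPoints(q,np.zeros(3),np.zeros(3),K,D)[0][:,0]
def pose():
    s=sensors.get_obs();q=s['eef_rot'];return s['eef_pos'],R.from_quat([q[1],q[2],q[3],q[0]])
E
python3 - <<'E'
from h import *
for nm,u,v,z in[("BL",200,147.5,.155),("BR",318,154.2,.155),("HL",193.5,201,.155),("hingeR",308,208,.155),("barL",227.2,289.4,.124),("barR",273.9,292.2,.124)]:
    print(nm,atz("top",u,v,z).round(4))
d=np.load("top0.npz")['d']
for u,v in[(250,291),(250,290),(240,290),(265,291.5),(220,170),(300,180)]:
    print(u,v,bydepth("top",u,v,d[int(round(v)),u]).round(4))
for nm,u,v,z in[("oil",368,300,.21),("jar",149,190,.15),("eg1",328,178,.05),("eg2",374,243,.05)]: print(nm,atz("top",u,v,z).round(3))
print(proj("side",[[.6,.15,.155]]))
E
```

```text
BL [0.7865 0.2751 0.155 ]
BR [0.7634 0.0197 0.155 ]
HL [0.6698 0.29   0.155 ]
hingeR [0.6472 0.0444 0.155 ]
barL [0.478  0.2262 0.124 ]
barR [0.4691 0.1244 0.124 ]
250 291 [0.4733 0.1761 0.1264]
250 290 [0.4755 0.176  0.1269]
240 290 [0.4761 0.1975 0.1282]
265 291.5 [0.4715 0.1428 0.1318]
220 170 [0.7354 0.2319 0.1555]
300 180 [0.708  0.0599 0.1563]
oil [ 0.452 -0.072  0.21 ]
jar [0.698 0.389 0.15 ]
eg1 [ 0.731 -0.002  0.05 ]
eg2 [ 0.574 -0.105  0.05 ]
[[306.19405461 264.81724661]]
```

```bash
cat >> h.py <<'E'
from scipy.optimize import fsolve
yaw=-0.089
H=np.array([.656,.158,.155])
U=R.from_euler('z',yaw).as_matrix()
def loc(x,y,z): return H*[1,1,0]+U@np.array([x,y,z])
def barpos(th):
    a=np.radians(189.62)-th; return loc(.1867*np.cos(a),0,.155+.1867*np.sin(a))
def Rdown(ang=yaw,flip=1):  # tool y horizontal at angle ang, z down
    y=np.array([np.cos(ang),np.sin(ang),0])*flip;z=np.array([0,0,-1.]);return R.from_matrix(np.c_[np.cross(y,z),y,z])
def rows(P,Rt,N,P0=None,R0=None):
    if P0 is None: P0,R0=pose()
    w=(R0.inv()*Rt).as_rotvec()/N
    E=R.from_rotvec(w).as_matrix()
    S=sum(np.linalg.matrix_power(E,i) for i in range(N))
    t=np.linalg.solve(S,R0.inv().apply(np.array(P)-P0))
    print(N,"w",w.round(4),"t",t.round(4),"|t| mm",(np.linalg.norm(t)*1e3).round(1),"deg",np.degrees(np.linalg.norm(w)).round(2))
E
python3 - <<'E'
from h import *
print([barpos(t).round(4) for t in(0,1.4,2.09)])
P0,R0=pose()
y=[ -72,-50,-28,-5.1]
W=[(.45,-.5,.34),(.55,-.2,.37),(.55,.08,.34),(.472,.1745,.22)]
P,Q=P0,R0
for p,a,n in zip(W,[-55,-30,-5.1,-5.1],[9,9,8,6]):
    q=Rdown(np.radians(a)); rows(p,q,n,P,Q); P,Q=np.array(p),q
E
```

```text
[array([0.4727, 0.1744, 0.1238]), array([0.5942, 0.1635, 0.3311]), array([0.72  , 0.1523, 0.3303])]
9 w [-0.0001 -0.     -0.033 ] t [ 0.0315 -0.0054 -0.0155] |t| mm 35.5 deg 1.89
9 w [ 0.      0.     -0.0485] t [ 0.032  -0.0152 -0.0033] |t| mm 35.6 deg 2.78
8 w [ 0.      0.     -0.0543] t [ 0.0333 -0.0115  0.0037] |t| mm 35.5 deg 3.11
6 w [0. 0. 0.] t [ 0.0145 -0.0143  0.02  ] |t| mm 28.6 deg 0.0
```

arm_command:
  plan: [0, 0, -0.037, 0.035, -0.006, -0.0175, 0.2, 0, 0, -0.037, 0.035, -0.006, -0.0175, 0.2, 0, 0, -0.037, 0.035, -0.006, -0.0175, 0.2, 0, 0, -0.037, 0.035, -0.006, -0.0175, 0.2, 0, 0, -0.037, 0.035, -0.006, -0.0175, 0.2, 0, 0, -0.037, 0.035, -0.006, -0.0175, 0.2, 0, 0, -0.037, 0.035, -0.006, -0.0175, 0.2, 0, 0, -0.037, 0.035, -0.006, -0.0175, 0.2]

```text
time: 0.77
eef_pos: [0.4487, -0.5015, 0.3415]
eef_rot: [-0.0, 0.954, 0.301, -0.0]
wrist_force: [0.3, 0.1, 0.0]
opening: 0.0406
```

arm_command:
  plan: [0, 0, -0.0485, 0.032, -0.015, -0.003, 0.2, 0, 0, -0.0485, 0.032, -0.015, -0.003, 0.2, 0, 0, -0.0485, 0.032, -0.015, -0.003, 0.2, 0, 0, -0.0485, 0.032, -0.015, -0.003, 0.2, 0, 0, -0.0485, 0.032, -0.015, -0.003, 0.2, 0, 0, -0.0485, 0.032, -0.015, -0.003, 0.2, 0, 0, -0.0485, 0.032, -0.015, -0.003, 0.2, 0, 0, -0.0485, 0.032, -0.015, -0.003, 0.2]

```text
time: 1.43
eef_pos: [0.5448, -0.2376, 0.3648]
eef_rot: [-0.0, 0.878, 0.48, -0.0]
wrist_force: [0.1, 0.3, 0.7]
opening: 0.0363
```

```bash
python3 - <<'E'
from h import *
P,Q=pose();print(P,Q.as_matrix().round(3),sensors.get_obs()['opening'])
p=(.53,.12,.34);q=Rdown();rows(p,q,8);rows((.4727,.1744,.2),q,6,np.array(p),q)
E
```

```text
[ 0.54484013 -0.23755744  0.36477022] [[ 0.54   0.842 -0.   ]
 [ 0.842 -0.54   0.   ]
 [-0.    -0.    -1.   ]] 0.03631625222418572
8 w [-0.0001 -0.     -0.0602] t [ 0.0416 -0.0176  0.0031] |t| mm 45.3 deg 3.45
6 w [0. 0. 0.] t [ 0.0082 -0.0103  0.0233] |t| mm 26.8 deg 0.0
```

arm_command:
  plan: [0, 0, -0.06, 0.036, -0.015, 0.003, 0.2, 0, 0, -0.06, 0.036, -0.015, 0.003, 0.2, 0, 0, -0.06, 0.036, -0.015, 0.003, 0.2, 0, 0, -0.06, 0.036, -0.015, 0.003, 0.2, 0, 0, -0.06, 0.036, -0.015, 0.003, 0.2, 0, 0, -0.06, 0.036, -0.015, 0.003, 0.2, 0, 0, -0.06, 0.036, -0.015, 0.003, 0.2, 0, 0, -0.06, 0.036, -0.015, 0.003, 0.2]

```text
time: 2.1
eef_pos: [0.5343, 0.0714, 0.3406]
eef_rot: [-0.0, 0.738, 0.675, -0.0]
wrist_force: [0.9, 1.5, 0.8]
opening: 0.0365
```

```bash
python3 - <<'E'
from h import *
P,Q=pose();print(P,Q.as_matrix().round(3))
q=Rdown();rows((.4727,.1744,.19),q,6)
E
```

```text
[0.53425323 0.07140381 0.34059234] [[ 0.09   0.996 -0.   ]
 [ 0.996 -0.09  -0.   ]
 [-0.    -0.    -1.   ]]
6 w [-0.      0.     -0.0002] t [ 0.0162 -0.0118  0.0251] |t| mm 32.1 deg 0.01
```

arm_command:
  plan: [0, 0, 0, 0.016, -0.012, 0.025, 0.2, 0, 0, 0, 0.016, -0.012, 0.025, 0.2, 0, 0, 0, 0.016, -0.012, 0.025, 0.2, 0, 0, 0, 0.016, -0.012, 0.025, 0.2, 0, 0, 0, 0.016, -0.012, 0.025, 0.2, 0, 0, 0, 0.016, -0.012, 0.025, 0.2, 0, 0, 0, 0, 0, 0, 0.2]

```text
time: 2.68
eef_pos: [0.468, 0.1728, 0.1864]
eef_rot: [-0.002, 0.739, 0.674, -0.003]
wrist_force: [-0.7, 0.4, -1.7]
opening: 0.0364
```

```bash
python3 - <<'E'
from h import *
q=Rdown();print(pose()[0]);rows((.4727,.1744,.1238),q,4)
for n in("side","top"):
    p,d=get_image(n); cv2.imwrite(f"pics/{n}1.png",cv2.resize(p[150:420,150:450],None,fx=2,fy=2)[:,:,::-1])
E
```

```text
[0.46796352 0.1728346  0.18636172]
4 w [-0.0016  0.0006 -0.0006] t [0.0005 0.0012 0.0156] |t| mm 15.7 deg 0.1
```

View pics/side1.png

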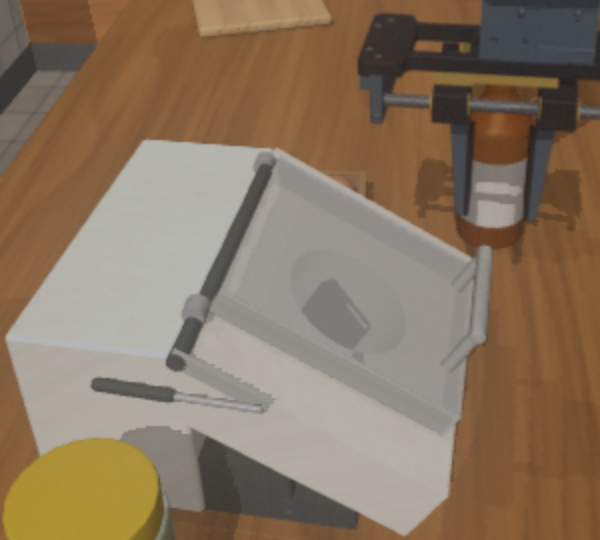

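The open fingers straddle the bar from above. In the crop the bar is at (480,295) and the fingers at (465,180) and (540,185). I'll descend and close on it.

arm_command:
  plan: [0, 0, 0, 0, 0.001, 0.0156, 0.2, 0, 0, 0, 0, 0.001, 0.0156, 0.2, 0, 0, 0, 0, 0.001, 0.0156, 0.2, 0, 0, 0, 0, 0.001, 0.0156, 0.2, 0, 0, 0, 0, 0, 0, 1, 0, 0, 0, 0, 0, 0, 1, 0, 0, 0, 0, 0, 0, 1, 0, 0, 0, 0, 0, 0, 1]
  force: 15

```text
time: 3.45
eef_pos: [0.4771, 0.1716, 0.13]
eef_rot: [0.0, 0.739, 0.673, 0.001]
wrist_force: [-0.3, -0.0, -0.3]
opening: 0.0129
```

```bash
python3 - <<'E'
from h import *
print(pose()[0],sensors.get_obs()['opening'])
for n in("side",):
    p,d=get_image(n); cv2.imwrite(f"pics/{n}2.png",cv2.resize(p[150:420,150:450],None,fx=2,fy=2)[:,:,::-1])
# rows of arc, tool down; tool x = unit y(ish), tool y = unit x, tool z = down
th=np.array([0,.1,.25,.4,.55,.7,.85,1.0,1.15,1.3,1.45,1.6,1.75,1.9,2.05])
a=np.radians(189.62)-th
X=.1867*np.cos(a);Z=.1867*np.sin(a)
for i in range(len(th)-1): print(th[i+1],"ty",round(X[i+1]-X[i],4),"tz",round(-(Z[i+1]-Z[i]),4))
E
```

```text
[0.47706717 0.17155659 0.12995137] 0.012891830713079575
0.1 ty -0.0022 tz -0.0185
0.25 ty 0.0002 tz -0.028
0.4 ty 0.0044 tz -0.0276
0.55 ty 0.0085 tz -0.0267
0.7 ty 0.0123 tz -0.0251
0.85 ty 0.016 tz -0.023
1.0 ty 0.0192 tz -0.0203
1.15 ty 0.022 tz -0.0172
1.3 ty 0.0244 tz -0.0137
1.45 ty 0.0261 tz -0.01
1.6 ty 0.0273 tz -0.0059
1.75 ty 0.0279 tz -0.0018
1.9 ty 0.0279 tz 0.0024
2.05 ty 0.0272 tz 0.0066
```

View pics/side2.png

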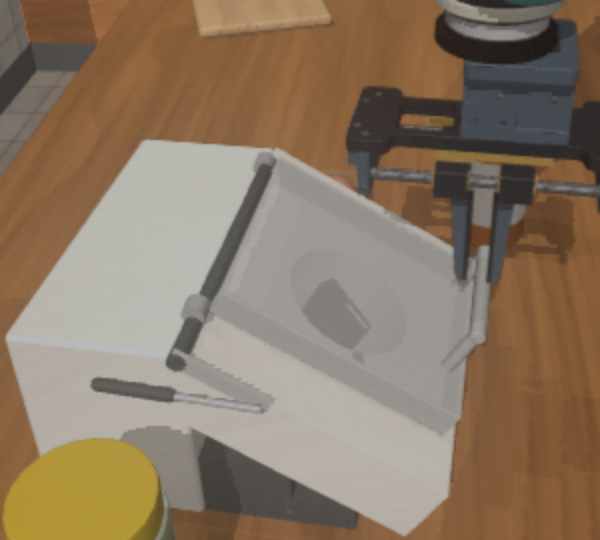

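```bash
python3 - <<'E'
from h import *
P,Q=pose()
for v in [(0,0,0),(.016,0,0),(.016,0,.019),(-.016,0,.019)]:
    print(v,((proj("side",P+Q.apply(v))-[150,150])*2).round(0))
b=barpos(0)
for dy in(-.051,0,.051): print(((proj("side",b+U@[0,dy,0])-[150,150])*2).round(0))
p,d=get_image("side"); cv2.imwrite("pics/side3.png",cv2.resize(p[220:340,340:440],None,fx=5,fy=5,interpolation=2)[:,:,::-1])
E
```

```text
(0, 0, 0) [[477. 280.]]
(0.016, 0, 0) [[476. 294.]]
(0.016, 0, 0.019) [[474. 314.]]
(-0.016, 0, 0.019) [[477. 287.]]
[[486. 248.]]
[[483. 289.]]
[[479. 336.]]
```

View pics/side3.png

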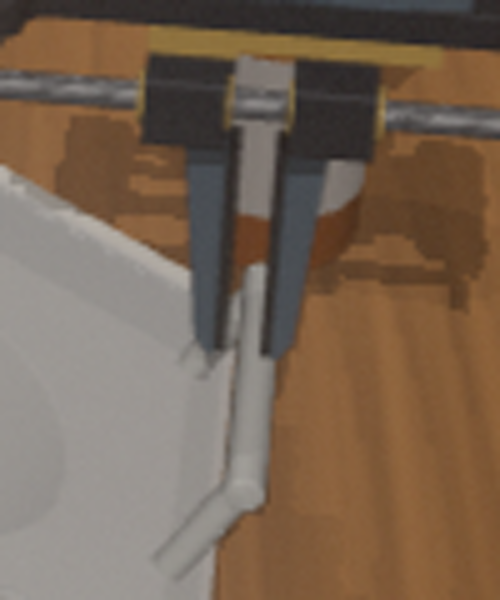

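```bash
python3 - <<'E'
from h import *
print(env.tip_extent, sensors.get_obs()['eef_pos'],sensors.get_obs()['wrist_force'],sensors.get_obs()['qpos'])
p,d=get_image("side")
for u,v in[(382,270),(382,280),(383,286),(398,270),(396,280),(395,287),(390,280),(390,295),(390,305)]:
    print(u,v,bydepth("side",u,v,d[v,u]).round(3),p[v,u])
E
```

```text
0.019 [0.47674725 0.17161924 0.12958812] [ 0.12905457  0.32230561 -0.00448737] [ 2.99543991e-01  1.81127367e-01  2.15577913e+00 -1.73276927e-05
  8.03032243e-01  3.92643336e-01]
382 270 [0.489 0.187 0.178] [74 78 84]
382 280 [0.489 0.189 0.162] [75 79 84]
383 286 [0.486 0.187 0.149] [75 79 83]
398 270 [0.468 0.191 0.182] [74 78 83]
396 280 [0.469 0.19  0.163] [73 77 81]
395 287 [0.47  0.191 0.152] [76 80 84]
390 280 [0.474 0.145 0.128] [129 126 121]
390 295 [0.476 0.185 0.131] [148 144 139]
390 305 [0.476 0.205 0.13 ] [147 143 138]
```

```bash
python3 - <<'E'
from h import *
print(sensors.get_obs()['opening'],sensors.get_obs()['time'])
print(proj("side",[[.486,.189,.167],[.486,.189,.203]]))
for n in("top",):
    p,d=get_image(n); cv2.imwrite(f"pics/{n}4.png",cv2.resize(p[180:380,160:360],None,fx=3,fy=3)[:,:,::-1])
p,d=get_image("side"); cv2.imwrite("pics/side4.png",cv2.resize(p[230:330,340:440],None,fx=6,fy=6,interpolation=2)[:,:,::-1])
for r in range(276,312,3): print(r,[ (round(float(x),3)) for x in d[r,374:406:3]])
E
```

```text
0.0017420018992829803 3.6
[[384.05246262 276.93705402]
 [385.4533235  255.68028264]]
276 [0.765, 0.811, 0.816, 0.644, 0.643, 0.645, 0.645, 0.64, 0.919, 0.916, 0.918]
279 [0.759, 0.762, 0.766, 0.649, 0.647, 0.648, 0.644, 0.643, 0.91, 0.911, 0.91]
282 [0.75, 0.755, 0.761, 0.649, 0.65, 0.697, 0.646, 0.648, 0.903, 0.904, 0.903]
285 [0.748, 0.752, 0.756, 0.652, 0.653, 0.69, 0.649, 0.65, 0.896, 0.894, 0.894]
288 [0.742, 0.746, 0.727, 0.658, 0.656, 0.655, 0.651, 0.652, 0.888, 0.889, 0.887]
291 [0.734, 0.731, 0.727, 0.726, 0.753, 0.676, 0.657, 0.877, 0.88, 0.88, 0.882]
294 [0.729, 0.733, 0.728, 0.742, 0.745, 0.668, 0.67, 0.872, 0.875, 0.872, 0.87]
297 [0.723, 0.729, 0.73, 0.735, 0.864, 0.665, 0.666, 0.865, 0.868, 0.866, 0.865]
300 [0.718, 0.723, 0.728, 0.73, 0.668, 0.66, 0.662, 0.861, 0.857, 0.857, 0.86]
303 [0.712, 0.715, 0.722, 0.725, 0.66, 0.654, 0.654, 0.849, 0.853, 0.85, 0.848]
306 [0.707, 0.71, 0.717, 0.719, 0.653, 0.648, 0.65, 0.843, 0.846, 0.841, 0.844]
309 [0.702, 0.705, 0.708, 0.712, 0.649, 0.645, 0.647, 0.839, 0.836, 0.839, 0.834]
```

View pics/side4.png

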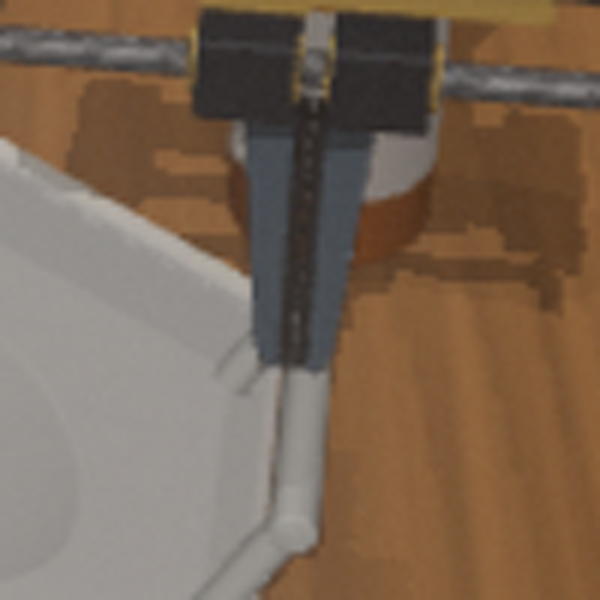

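View pics/top4.png

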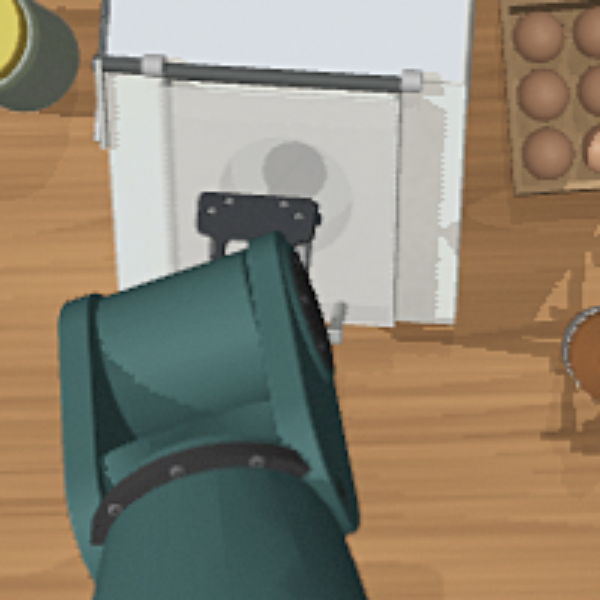

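```bash
python3 - <<'E'
from h import *
p,d=get_image("side")
for v in(280,284,287,289):
  for u in(385,388,394): print(u,v,bydepth("side",u,v,d[v,u]).round(4))
z=np.load("side0.npz");d=z['d'];p=z['p']
for v in range(70,94,3):
  print(v,[bydepth("side",u,v,d[v,u]).round(3).tolist() for u in(465,486)])
cv2.imwrite("pics/s0g.png",cv2.resize(p[0:110,430:530],None,fx=5,fy=5,interpolation=2)[:,:,::-1])
print(proj("side",[[.216,-.666,.181]]))
E
```

```text
385 280 [0.4845 0.1899 0.1624]
388 280 [0.48   0.1856 0.1592]
394 280 [0.4721 0.1903 0.1632]
385 284 [0.484  0.1892 0.1548]
388 284 [0.4797 0.1876 0.1537]
394 284 [0.4717 0.1908 0.1566]
385 287 [0.4838 0.1898 0.1499]
388 287 [0.4794 0.1875 0.1482]
394 287 [0.4714 0.1912 0.1516]
385 289 [0.4835 0.1885 0.1452]
388 289 [0.4793 0.188  0.145 ]
394 289 [0.4709 0.1889 0.1462]
70 [[0.235, -0.706, 0.242], [0.201, -0.605, 0.264]]
73 [[0.234, -0.705, 0.233], [0.197, -0.613, 0.255]]
76 [[0.233, -0.705, 0.225], [0.197, -0.608, 0.248]]
79 [[0.232, -0.703, 0.217], [0.196, -0.607, 0.241]]
82 [[0.139, -1.15, 0.097], [0.193, -0.615, 0.231]]
85 [[0.139, -1.144, 0.087], [0.192, -0.614, 0.223]]
88 [[0.136, -1.152, 0.074], [0.19, -0.614, 0.215]]
91 [[0.136, -1.14, 0.066], [0.057, -1.143, 0.065]]
[[471.08275407  95.1971202 ]]
```

View pics/s0g.png

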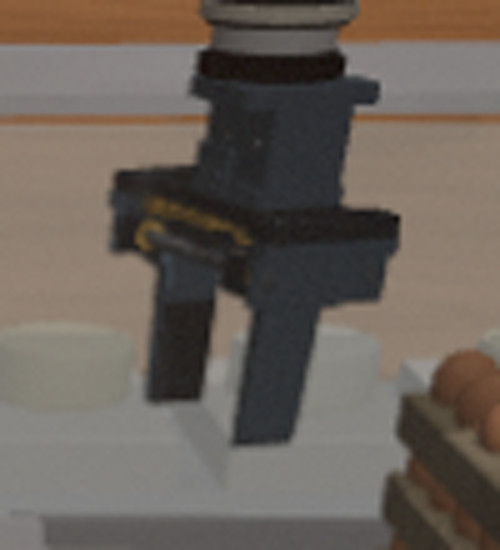

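The gripper is closed on nothing (opening 1.7 mm). The measured tips are at z≈0.145, so the true tool sits about 33 mm higher than the reported pose. The start picture shows the same offset (tips at 0.212 against 0.181 expected). I'll open, go lower and grip again.

arm_command:
  plan: [0, 0, 0, 0, 0, 0, 0.2, 0, 0, 0, 0, 0, 0, 0.2, 0, 0, 0, 0, 0, 0, 0.2, 0, 0, 0, 0, 0, 0, 0.2, 0, 0, 0, 0.001, -0.001, 0.005, 0.2, 0, 0, 0, 0.001, 0, 0.01, 0.2, 0, 0, 0, 0, 0, 0.01, 0.2, 0, 0, 0, 0, 0, 0, 0.2]

```text
time: 4.42
eef_pos: [0.4739, 0.1732, 0.1011]
eef_rot: [-0.001, 0.739, 0.674, -0.001]
wrist_force: [-0.4, 0.8, -0.5]
opening: 0.0364
```

```bash
python3 - <<'E'
from h import *
print(pose()[0],sensors.get_obs()['opening'],sensors.get_obs()['wrist_force'])
p,d=get_image("side"); cv2.imwrite("pics/side5.png",cv2.resize(p[230:330,340:440],None,fx=6,fy=6,interpolation=2)[:,:,::-1])
E
```

```text
[0.47390484 0.17324696 0.10111782] 0.03641185491408834 [-0.44490577  0.83149465 -0.50262387]
```

View pics/side5.png

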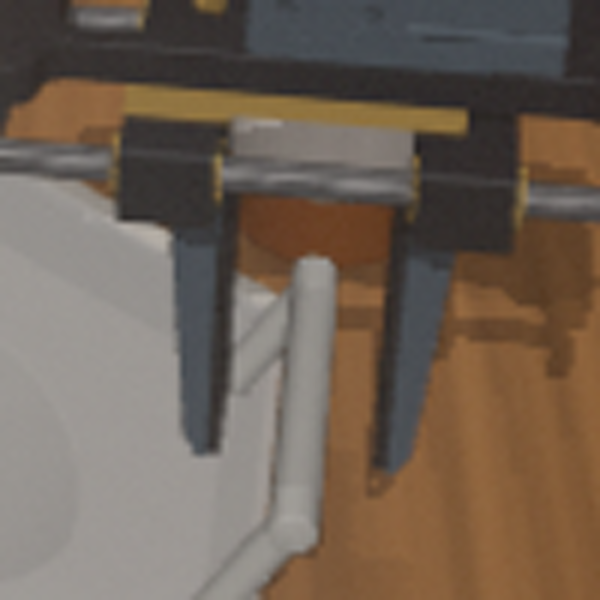

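The bar now lies between the fingers, with the tips at crop (205,450) and (395,470) below bar level. I'll go 6 mm lower and close.

arm_command:
  plan: [0, 0, 0, 0, 0, 0.006, 0.2, 0, 0, 0, 0, 0, 0, 0.2, 0, 0, 0, 0, 0, 0, 1, 0, 0, 0, 0, 0, 0, 1, 0, 0, 0, 0, 0, 0, 1, 0, 0, 0, 0, 0, 0, 1, 0, 0, 0, 0, 0, 0, 1, 0, 0, 0, 0, 0, 0, 1]
  force: 15

```text
time: 5.13
eef_pos: [0.4732, 0.1736, 0.0973]
eef_rot: [-0.001, 0.739, 0.673, -0.002]
wrist_force: [-14.2, 2.8, 10.8]
opening: 0.0116
```

arm_command:
  plan: [0, 0, 0, 0, 0, 0, 1, 0, 0, 0, 0, 0, 0, 1]

```text
time: 5.3
eef_pos: [0.4732, 0.1735, 0.0974]
eef_rot: [-0.001, 0.739, 0.673, -0.002]
wrist_force: [-13.8, 3.1, 10.4]
opening: 0.0116
```

```bash
python3 - <<'E'
import numpy as np
th=np.arange(0,2.11,.08);a=np.radians(189.62)-th
X=.1867*np.cos(a);Z=.1867*np.sin(a)
for i in range(len(th)-1): print(round(th[i+1],2),"ty",round(X[i+1]-X[i],4),"tz",round(-(Z[i+1]-Z[i]),4), "X,Z",X[i+1].round(3),Z[i+1].round(3))
E
```

```text
0.08 ty -0.0019 tz -0.0148 X,Z -0.186 -0.016
0.16 ty -0.0007 tz -0.0149 X,Z -0.187 -0.001
0.24 ty 0.0005 tz -0.0149 X,Z -0.186 0.013
0.32 ty 0.0017 tz -0.0148 X,Z -0.185 0.028
0.4 ty 0.0029 tz -0.0147 X,Z -0.182 0.043
0.48 ty 0.004 tz -0.0144 X,Z -0.178 0.057
0.56 ty 0.0051 tz -0.014 X,Z -0.173 0.071
0.64 ty 0.0063 tz -0.0136 X,Z -0.166 0.085
0.72 ty 0.0073 tz -0.013 X,Z -0.159 0.098
0.8 ty 0.0083 tz -0.0124 X,Z -0.151 0.11
0.88 ty 0.0093 tz -0.0117 X,Z -0.141 0.122
0.96 ty 0.0102 tz -0.0109 X,Z -0.131 0.133
1.04 ty 0.011 tz -0.0101 X,Z -0.12 0.143
1.12 ty 0.0118 tz -0.0091 X,Z -0.108 0.152
1.2 ty 0.0125 tz -0.0082 X,Z -0.096 0.16
1.28 ty 0.0131 tz -0.0071 X,Z -0.083 0.167
1.36 ty 0.0136 tz -0.0061 X,Z -0.069 0.173
1.44 ty 0.0141 tz -0.005 X,Z -0.055 0.178
1.52 ty 0.0144 tz -0.0038 X,Z -0.041 0.182
1.6 ty 0.0147 tz -0.0027 X,Z -0.026 0.185
1.68 ty 0.0149 tz -0.0015 X,Z -0.011 0.186
1.76 ty 0.0149 tz -0.0003 X,Z 0.004 0.187
1.84 ty 0.0149 tz 0.0009 X,Z 0.019 0.186
1.92 ty 0.0148 tz 0.0021 X,Z 0.034 0.184
2.0 ty 0.0146 tz 0.0033 X,Z 0.048 0.18
2.08 ty 0.0143 tz 0.0044 X,Z 0.062 0.176
```

arm_command:
  plan: [0, 0, 0, 0, -0.002, -0.015, 1, 0, 0, 0, 0, -0.001, -0.015, 1, 0, 0, 0, 0, 0.0005, -0.015, 1, 0, 0, 0, 0, 0.0015, -0.015, 1, 0, 0, 0, 0, 0.003, -0.0145, 1]

```text
time: 5.72
eef_pos: [0.4751, 0.1733, 0.172]
eef_rot: [-0.001, 0.739, 0.673, -0.002]
wrist_force: [-7.9, 4.3, -2.3]
opening: 0.0117
```

```bash
python3 - <<'E'
from h import *
p,d=get_image("side"); cv2.imwrite("pics/side6.png",cv2.resize(p[150:420,150:450],None,fx=2,fy=2)[:,:,::-1])
E
```

```text
(no output)
```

View pics/side6.png

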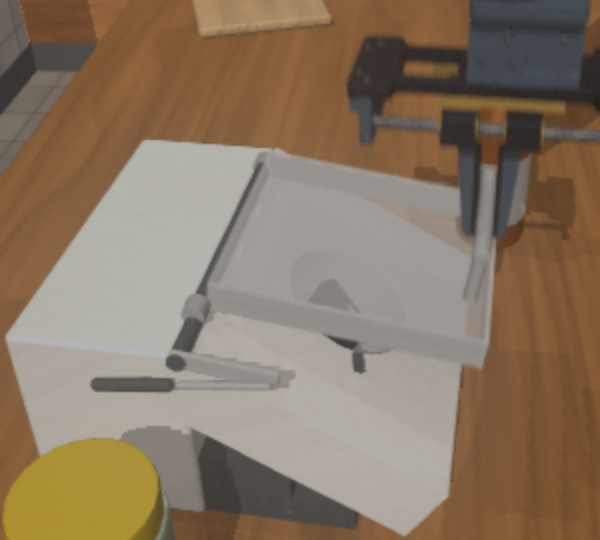

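The hood is rising with the bar held, its front edge now near (485,340). I'll continue along the arc.

arm_command:
  plan: [0, 0, 0, 0, 0.0045, -0.0145, 1, 0, 0, 0, 0, 0.0055, -0.014, 1, 0, 0, 0, 0, 0.0065, -0.0135, 1, 0, 0, 0, 0, 0.0075, -0.013, 1, 0, 0, 0, 0, 0.0085, -0.0125, 1, 0, 0, 0, 0, 0.0095, -0.012, 1, 0, 0, 0, 0, 0.0102, -0.011, 1]

```text
time: 6.35
eef_pos: [0.5263, 0.1688, 0.2633]
eef_rot: [-0.002, 0.739, 0.674, -0.003]
wrist_force: [-10.1, 1.3, 6.8]
opening: 0.0151
```

arm_command:
  plan: [0, 0, 0, 0, 0.011, -0.01, 1, 0, 0, 0, 0, 0.012, -0.009, 1, 0, 0, 0, 0, 0.0125, -0.008, 1, 0, 0, 0, 0, 0.013, -0.007, 1, 0, 0, 0, 0, 0.0136, -0.006, 1, 0, 0, 0, 0, 0.014, -0.005, 1]

```text
time: 6.85
eef_pos: [0.6055, 0.1615, 0.3083]
eef_rot: [-0.0, 0.739, 0.674, 0.0]
wrist_force: [-0.3, 1.2, -0.0]
opening: 0.0111
```

```bash
python3 - <<'E'
from h import *
print(sensors.get_obs()['wrist_force'],pose()[0]-[0,0,0]); print(barpos(1.44))
p,d=get_image("side"); cv2.imwrite("pics/side7.png",p[:,:,::-1])
E
```

```text
[-0.29365088  1.24964199 -0.03894845] [0.60546597 0.16148874 0.30829014]
[0.60127628 0.16288331 0.33343306]
```

View pics/side7.png

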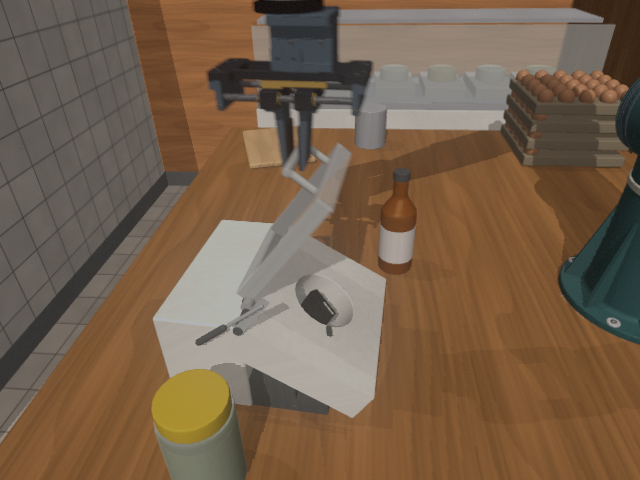

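```bash
python3 - <<'E'
from h import *
print(sensors.get_obs()['opening'])
p,d=get_image("side"); cv2.imwrite("pics/side8.png",cv2.resize(p[60:260,220:380],None,fx=3.7,fy=3,interpolation=2)[:,:,::-1])
for u,v in[(306,150),(306,160),(283,150),(290,158),(300,180),(310,185),(288,170)]: print(u,v,bydepth("side",u,v,d[v,u]).round(3),p[v,u])
E
```

```text
0.011585345060034103
306 150 [0.592 0.158 0.34 ] [53 48 49]
306 160 [ 0.69  -0.578  0.012] [157 126  94]
283 150 [0.618 0.178 0.347] [53 45 41]
290 158 [0.608 0.188 0.341] [136 131 127]
300 180 [0.593 0.216 0.326] [163 160 155]
310 185 [0.582 0.214 0.319] [156 152 147]
288 170 [0.607 0.213 0.337] [143 139 134]
```

View pics/side8.png

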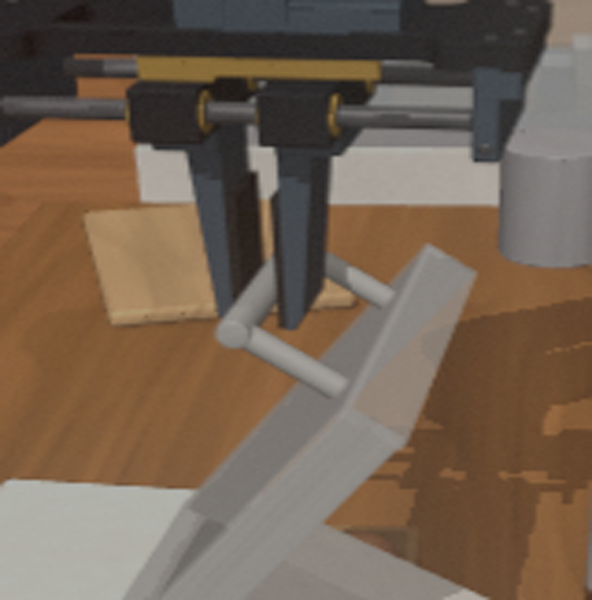

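The bar is still held near the tips (crop ~(250,300)) and the hood is past centre. I'll continue towards the stop.

arm_command:
  plan: [0, 0, 0, 0, 0.0144, -0.003, 1, 0, 0, 0, 0, 0.0147, -0.002, 1, 0, 0, 0, 0, 0.0149, -0.001, 1, 0, 0, 0, 0, 0.0149, 0, 1, 0, 0, 0, 0, 0.0149, 0.001, 1, 0, 0, 0, 0, 0.0148, 0.002, 1, 0, 0, 0, 0, 0.012, 0.003, 1, 0, 0, 0, 0, 0, 0, 1]

```text
time: 7.62
eef_pos: [0.7068, 0.1521, 0.307]
eef_rot: [0.0, 0.739, 0.673, 0.0]
wrist_force: [3.5, 0.7, 1.4]
opening: 0.0116
```

```bash
python3 - <<'E'
from h import *
print(sensors.get_obs()['opening'])
p,d=get_image("side"); cv2.imwrite("pics/side9.png",cv2.resize(p[30:280,160:380],None,fx=2.6,fy=2.4,interpolation=2)[:,:,::-1])
E
```

```text
0.01158703811414759
```

View pics/side9.png

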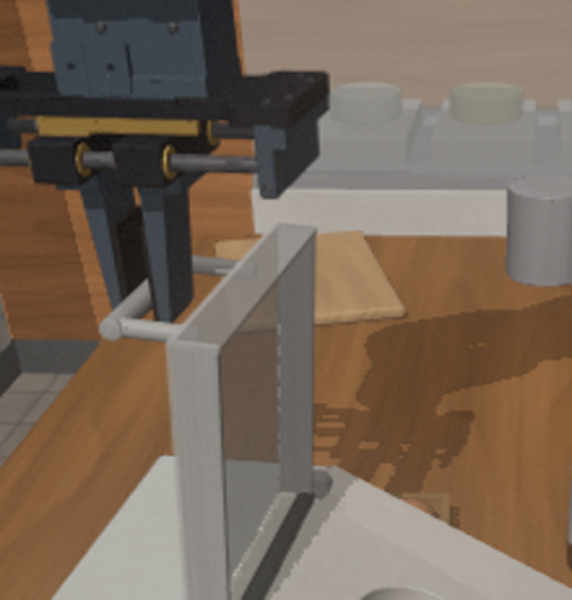

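arm_command:
  plan: [0, 0, 0, 0, 0.008, 0.003, 1, 0, 0, 0, 0, 0, 0, 1, 0, 0, 0, 0, 0, 0, 0.4, 0, 0, 0, 0, 0, 0, 0.4, 0, 0, 0, 0, 0, 0, 0.4, 0, 0, 0, 0, 0, 0, 0.4]

```text
time: 8.17
eef_pos: [0.7128, 0.1514, 0.3043]
eef_rot: [-0.0, 0.739, 0.673, -0.0]
wrist_force: [1.1, -0.3, -0.8]
opening: 0.0273
```

```bash
python3 - <<'E'
from h import *
print(sensors.get_obs()['opening'])
p,d=get_image("side"); cv2.imwrite("pics/side10.png",cv2.resize(p[30:280,160:380],None,fx=2.6,fy=2.4,interpolation=2)[:,:,::-1])
E
```

```text
0.027291273434860725
```

View pics/side10.png

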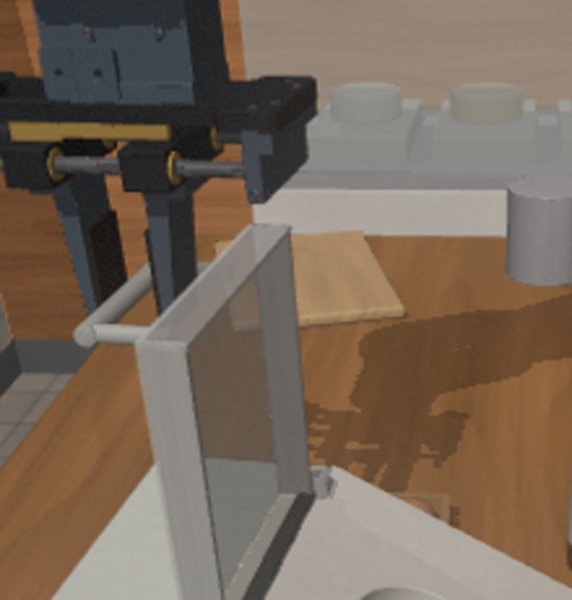

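The hood stands at its stop and the bar is free between the open fingers. I'll lift straight up and then move forward, clear of it.

arm_command:
  plan: [0, 0, 0, 0, 0, -0.02, 0.4, 0, 0, 0, 0, 0, -0.03, 0.4, 0, 0, 0, 0, 0, -0.03, 0.4, 0, 0, 0, 0, 0, -0.03, 0.4, 0, 0, 0, 0, -0.02, -0.02, 0.2, 0, 0, 0, 0, -0.035, -0.01, 0.2, 0, 0, 0, 0, -0.035, 0, 0.2, 0, 0, 0, 0, -0.035, 0, 0.2]

```text
time: 8.88
eef_pos: [0.5872, 0.163, 0.4451]
eef_rot: [0.0, 0.739, 0.673, 0.0]
wrist_force: [0.6, 0.5, 0.6]
opening: 0.0366
```

arm_command:
  plan: [0, 0, 0, -0.03, -0.02, 0, 0.2, 0, 0, 0, -0.03, -0.02, 0, 0.2, 0, 0, 0, -0.03, -0.02, 0, 0.2, 0, 0, 0, -0.03, -0.02, 0, 0.2, 0, 0, 0, -0.03, -0.01, 0, 0.2, 0, 0, 0, -0.03, 0, 0, 0.2]

```text
time: 9.38
eef_pos: [0.4801, -0.0086, 0.445]
eef_rot: [0.0, 0.739, 0.674, 0.0]
wrist_force: [1.2, 0.5, 0.3]
opening: 0.0364
```

```bash
python3 - <<'E'
from h import *
for n in("side","top"):
    p,d=get_image(n); cv2.imwrite(f"pics/{n}11.png",p[:,:,::-1]); np.savez(f"{n}11.npz",p=p,d=d)
    a=(180,190,300,310) if n=="top" else (250,250,400,370)
    cv2.imwrite(f"pics/{n}11c.png",cv2.resize(p[a[1]:a[3],a[0]:a[2]],None,fx=5,fy=5,interpolation=2)[:,:,::-1])
E
```

```text
(no output)
```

View pics/side11.png

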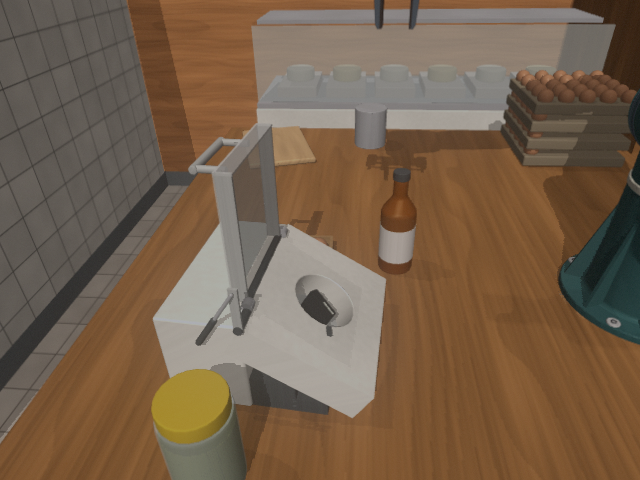

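View pics/side11c.png

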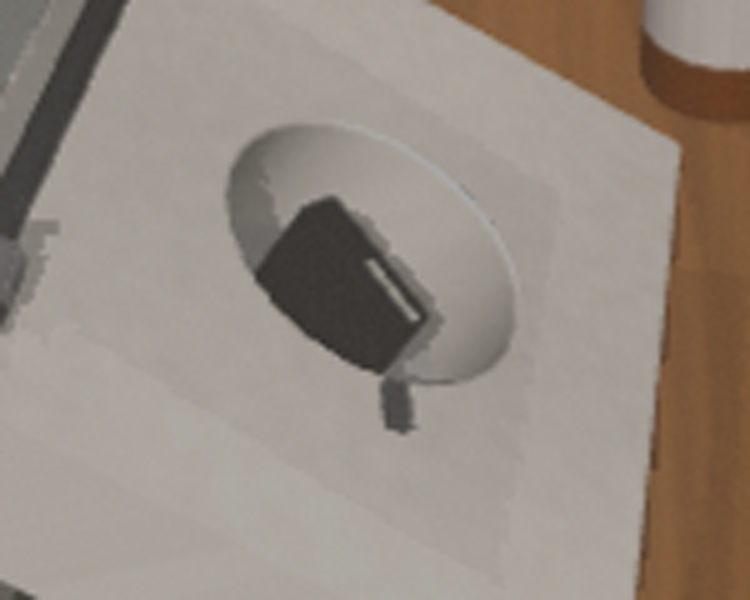

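View pics/top11c.png

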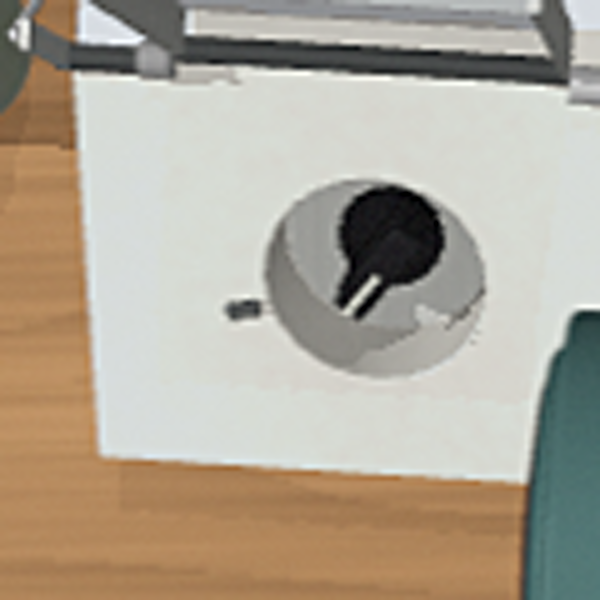

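```bash
cat >> h.py <<'E'
s3=np.radians(30)
nL=np.array([-np.sin(s3),0,np.cos(s3)]);sL=np.array([-np.cos(s3),0,-np.sin(s3)])
nW=U@nL;sW=U@sL;yW=U@np.array([0,1.,0])
C=loc(-.1*np.cos(s3),0,.155-.1*np.sin(s3))  # pocket centre on face
def pan(n,u,v,h):
    p=onplane(n,u,v,C+nW*h,nW)-C
    return np.array([p@sW,p@yW])*1e3
E
python3 - <<'E'
from h import *
print(C)
def show(l,n,u,v,h):
    a=pan(n,u,v,h);print(l,n,a.round(1),"r",np.hypot(*a).round(1),"ang",np.arctan2(a[1],a[0]).round(3))
show("tabin","side",329,326,.004);show("tabout","side",330.4,336,.004)
show("tabin","top",232.4,251.4,.004);show("tabout","top",225.6,251.8,.004)
for n,P in(("side",[(324,302.4),(333,313.6)]),("top",[(255.6,245.6),(249.6,253.4)])):
    a,b=[pan(n,u,v,-.006) for u,v in P];show("ln",n,*P[0],-.006);show("ln",n,*P[1],-.006);e=b-a;print("dir",np.arctan2(e[1],e[0]).round(3))
for u,v in[(265,278),(487,278),(376,178),(376,378)]: show("rim","top",180+u/5,190+v/5,0)
for u,v in[(228,190),(517,310),(310,123),(440,384)]: show("rim","side",250+u/5,250+v/5,0)
t=np.radians(np.arange(0,360,5))
for n in("side","top"):
    p=cv2.cvtColor(np.load(n+"11.npz")['p'],cv2.COLOR_RGB2BGR)
    p=cv2.resize(p,None,fx=5,fy=5,interpolation=2)
    q=proj(n,C+.05*(np.outer(np.cos(t),sW)+np.outer(np.sin(t),yW)))
    for a in q: cv2.circle(p,tuple(((a+.5)*5).astype(int)),2,(0,0,255),-1)
    a=(180,190,300,310) if n=="top" else (250,250,400,370)
    cv2.imwrite(f"pics/{n}12.png",p[a[1]*5:a[3]*5,a[0]*5:a[2]*5])
E
```

```text
[0.56974022 0.16569745 0.105     ]
tabin side [13.4 55.9] r 57.5 ang 1.336
tabout side [18.7 72.6] r 75.0 ang 1.318
tabin top [12.5 50.9] r 52.4 ang 1.33
tabout top [14.5 66.3] r 67.8 ang 1.355
ln side [0.4 3.9] r 4.0 ang 1.469
ln side [18.6 16.8] r 25.1 ang 0.734
dir 0.615
ln top [-0.4  0.2] r 0.4 ang 2.732
ln top [20.3 14. ] r 24.7 ang 0.602
dir 0.588
rim top [-0.1 49.9] r 49.9 ang 1.573
rim top [ -6.8 -49.5] r 49.9 ang -1.707
rim top [-52.6  -0.4] r 52.6 ang -3.135
rim top [47.7  0.6] r 47.7 ang 0.013
rim side [-49.9  13. ] r 51.6 ang 2.887
rim side [48.4 -2.1] r 48.4 ang -0.044
rim side [-32.3 -34.2] r 47.1 ang -2.327
rim side [28.6 44.1] r 52.5 ang 0.996
```

View pics/top12.png

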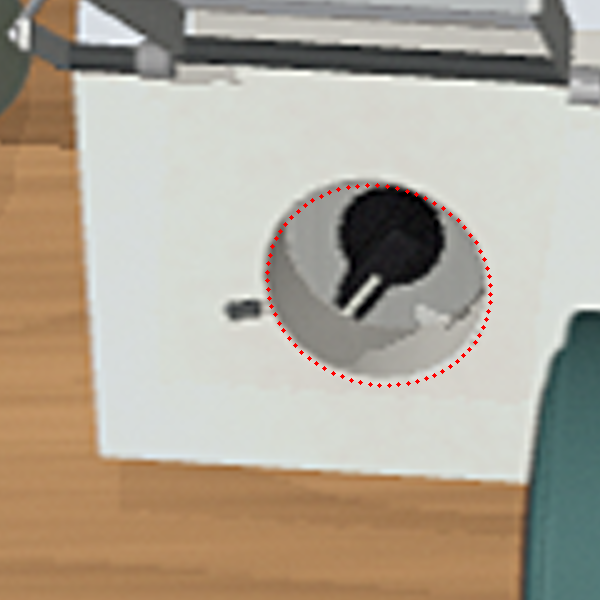

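View pics/side12.png

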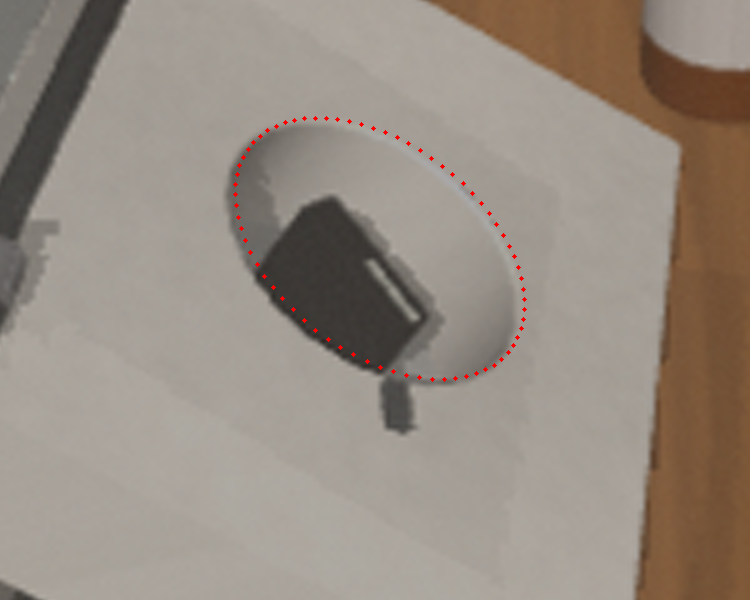

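```bash
sed -i 's/^H=.*/H=np.array([.658,.159,.155])/' h.py; cat >> h.py <<'E'
G=C-.019*nW
def Rdial(al):
    y=-np.sin(al)*sW+np.cos(al)*yW;z=-nW;return R.from_matrix(np.c_[np.cross(y,z),y,z])
E
python3 - <<'E'
from h import *
q=Rdial(.59);P0,R0=pose()
w1=G+.15*nW+.033*-nW
print(G,w1);rows(w1,q,12)
print(sensors.get_obs()['qpos'].round(2))
E
```

```text
[0.58120262 0.16585307 0.08854552] [0.52293416 0.1710527  0.18987049]
12 w [-0.0401 -0.0212 -0.0803] t [0.0167 0.0044 0.02  ] |t| mm 26.4 deg 5.29
[-0.07 -0.2   1.92 -0.    1.42  0.03]
```

arm_command:
  plan: [-0.04, -0.021, -0.08, 0.0167, 0.0044, 0.018, 0.2, -0.04, -0.021, -0.08, 0.0167, 0.0044, 0.018, 0.2, -0.04, -0.021, -0.08, 0.0167, 0.0044, 0.02, 0.2, -0.04, -0.021, -0.08, 0.0167, 0.0044, 0.02, 0.2, -0.04, -0.021, -0.08, 0.0167, 0.0044, 0.02, 0.2, -0.04, -0.021, -0.08, 0.0167, 0.0044, 0.02, 0.2, -0.04, -0.021, -0.08, 0.0167, 0.0044, 0.02, 0.2, -0.04, -0.021, -0.08, 0.0167, 0.0044, 0.02, 0.2]

```text
time: 10.15
eef_pos: [0.5156, 0.1198, 0.2818]
eef_rot: [0.172, 0.477, 0.861, 0.045]
wrist_force: [1.3, -0.5, -0.4]
opening: 0.0363
```

```bash
python3 - <<'E'
from h import *
q=Rdial(.59);print(pose()[0]);rows(G+.117*nW,q,4)
E
```

```text
[0.5155635  0.11982132 0.28178695]
4 w [-0.0393 -0.0218 -0.0794] t [0.016  0.0035 0.0207] |t| mm 26.4 deg 5.23
```

arm_command:
  plan: [-0.039, -0.022, -0.079, 0.016, 0.0035, 0.02, 0.2, -0.039, -0.022, -0.079, 0.016, 0.0035, 0.02, 0.2, -0.039, -0.022, -0.079, 0.016, 0.0035, 0.02, 0.2, -0.039, -0.022, -0.079, 0.016, 0.0035, 0.02, 0.2, 0, 0, 0, 0, 0, 0, 0.2]

```text
time: 10.57
eef_pos: [0.5188, 0.1705, 0.1883]
eef_rot: [0.248, 0.322, 0.912, 0.061]
wrist_force: [-1.6, -0.9, -2.3]
opening: 0.0364
```

```bash
python3 - <<'E'
from h import *
P,Q=pose();print(P)
q=Rdial(.59);rows(G+.117*nW,q,1)
p,d=get_image("side");np.savez("side13.npz",p=p,d=d,P=P,Q=Q.as_matrix())
v=cv2.resize(p[130:370,200:440],None,fx=2.5,fy=2.5,interpolation=2)[:,:,::-1].copy()
def mk(X,c):
    a=(proj("side",X)[0]-[200,130]+.5)*2.5; cv2.circle(v,tuple(a.astype(int)),3,c,-1)
tip=P+Q.apply([0,0,.019])
mk(tip-Q.apply([0,0,.033]),(0,0,255)) # A red
mk(tip+[0,0,.033],(0,255,0)) # B green
cv2.imwrite("pics/side13.png",v)
E
```

```text
[0.51875175 0.17051162 0.18831535]
1 w [-0.0074 -0.0032  0.0011] t [-0.0031  0.0032  0.0007] |t| mm 4.5 deg 0.47
```

View pics/side13.png

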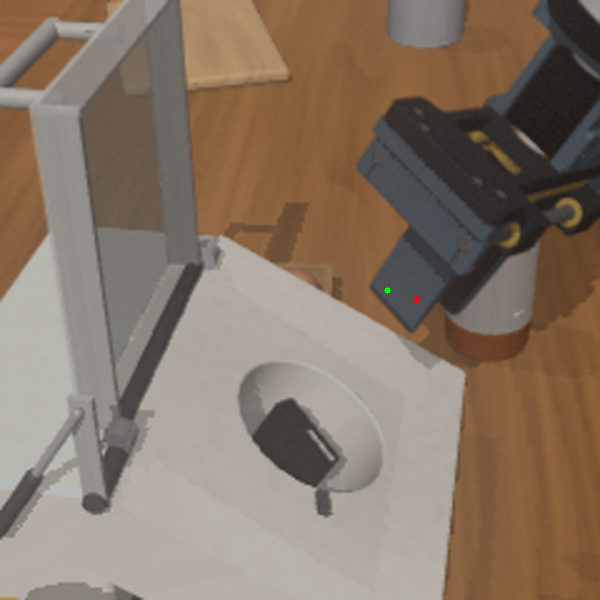

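```bash
python3 - <<'E'
from h import *
z=np.load("side13.npz");P=z['P'];Q=z['Q'];d=z['d'];p=z['p']
tip=P+Q@[0,0,.019]
for nm,o in(("A",-Q@[0,0,.033]),("B",np.array([0,0,.033]))):
    for jy in(.018,.031):
        print(nm,jy,[((proj("side",tip+o+Q@[x,jy,0])[0]-[200,130]+.5)*2.5).round(0).tolist() for x in(-.016,0,.016)])
# measured outer face in tool frame
for c in[(405,250),(390,280),(400,290),(410,315),(425,280)]:
    u,v=int(c[0]/2.5+200),int(c[1]/2.5+130); print(c,(Q.T@(bydepth("side",u,v,d[v,u])-P)*1e3).round(1))
E
```

```text
A 0.018 [[379.0, 285.0], [398.0, 306.0], [418.0, 327.0]]
A 0.031 [[366.0, 290.0], [385.0, 311.0], [404.0, 332.0]]
B 0.018 [[350.0, 276.0], [369.0, 297.0], [388.0, 318.0]]
B 0.031 [[336.0, 281.0], [355.0, 302.0], [374.0, 323.0]]
(405, 250) [ 176.7  523.3 -349.3]
(390, 280) [ -7.5  29.8 -29.1]
(400, 290) [  0.1  28.8 -28.8]
(410, 315) [ 13.3  29.8 -23.4]
(425, 280) [  9.   32.4 -46.5]
```

Matching the fingertip edge (372,287)–(413,332) shows the offset runs along the tool axis: the true TCP is 33 mm behind the reported one. I'll correct the lateral position and descend along the dial axis.

```bash
python3 - <<'E'
from h import *
q=Rdial(.59);print(pose()[0]);rows(G+.04*nW,q,1);rows(G+.04*nW,q,4)
E
```

```text
[0.51997715 0.17009789 0.19072693]
1 w [-0.0084 -0.0029 -0.0042] t [-0.0012  0.0028  0.0791] |t| mm 79.2 deg 0.56
4 w [-0.0021 -0.0007 -0.001 ] t [-0.0003  0.0006  0.0198] |t| mm 19.8 deg 0.14
```

arm_command:
  plan: [-0.004, -0.0015, -0.002, -0.001, 0.002, 0.016, 0.2, -0.004, -0.0015, -0.002, 0, 0.001, 0.016, 0.2, 0, 0, 0, 0, 0, 0.016, 0.2, 0, 0, 0, 0, 0, 0.016, 0.2, 0, 0, 0, 0, 0, 0.015, 0.2, 0, 0, 0, 0, 0, 0, 0.2, 0, 0, 0, 0, 0, 0, 0.2]

```text
time: 11.2
eef_pos: [0.5646, 0.1682, 0.1282]
eef_rot: [0.253, 0.324, 0.91, 0.064]
wrist_force: [0.6, -0.0, -0.1]
opening: 0.0366
```

```bash
python3 - <<'E'
from h import *
P,Q=pose();print(P,sensors.get_obs()['wrist_force'])
q=Rdial(.59);rows(G-.029*nW,q,1)
p,d=get_image("side");np.savez("side14.npz",p=p,d=d,P=P,Q=Q.as_matrix())
v=cv2.resize(p[220:350,260:390],None,fx=4.6,fy=4.6,interpolation=2)[:,:,::-1].copy()
cv2.imwrite("pics/side14.png",v)
E
```

```text
[0.56464269 0.16823908 0.12821   ] [ 0.62131985 -0.04682977 -0.14052649]
1 w [ 0.0001  0.0046 -0.0044] t [ 0.0043 -0.0038  0.0717] |t| mm 71.9 deg 0.36
```

View pics/side14.png

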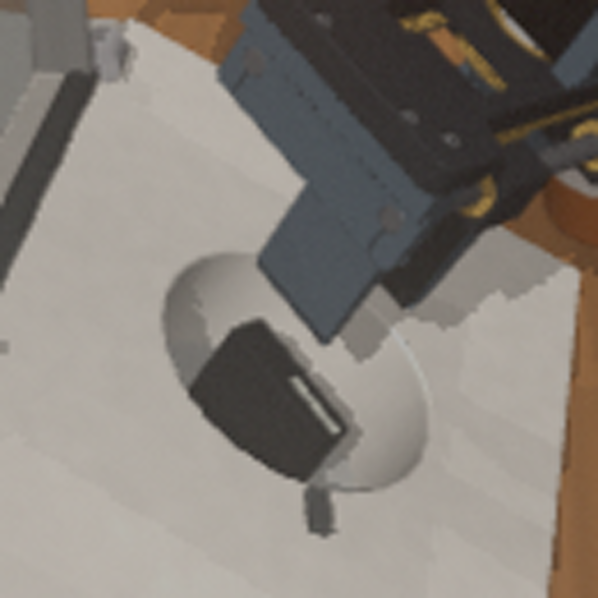

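Fingers are aligned with the bar and about 15 mm above the rim. I'll correct the 4 mm lateral error and go down part way.

arm_command:
  plan: [0, 0, 0, 0.004, -0.004, 0.005, 0.2, 0, 0, 0, 0, 0, 0.012, 0.2, 0, 0, 0, 0, 0, 0.012, 0.2, 0, 0, 0, 0, 0, 0, 0.2, 0, 0, 0, 0, 0, 0, 0.2]

```text
time: 11.67
eef_pos: [0.5729, 0.1719, 0.1079]
eef_rot: [0.252, 0.325, 0.91, 0.055]
wrist_force: [-0.2, -0.3, 0.0]
opening: 0.0361
```

```bash
python3 - <<'E'
from h import *
P,Q=pose();print(P,sensors.get_obs()['wrist_force'])
q=Rdial(.59);rows(G-.029*nW,q,1)
p,d=get_image("side")
v=cv2.resize(p[220:350,260:390],None,fx=4.6,fy=4.6,interpolation=2)[:,:,::-1].copy()
cv2.imwrite("pics/side15.png",v);
P,Q=pose();rows(G-.029*nW,q,1)
E
```

```text
[0.57292003 0.17191064 0.10793939] [-0.22125012 -0.33389114  0.01833443]
1 w [-0.0178  0.0086 -0.0025] t [-0.0008 -0.0047  0.0503] |t| mm 50.5 deg 1.14
1 w [-0.0176  0.0086 -0.0025] t [-0.0008 -0.0046  0.0504] |t| mm 50.6 deg 1.13
```

View pics/side15.png

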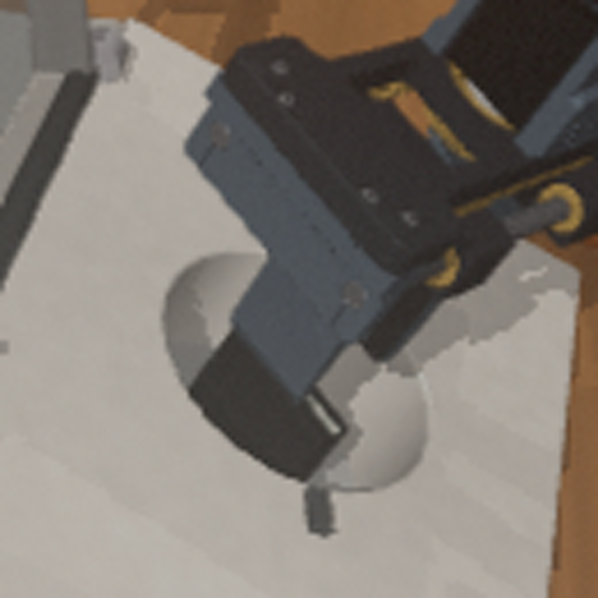

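```bash
python3 - <<'E'
from h import *
o=sensors.get_obs();print(o['qpos'].round(3),o['dq'].round(4));print(pose()[1].as_matrix().round(3));print(Rdial(.59).as_matrix().round(3))
E
```

```text
[ 0.363  0.242  2.233 -0.89   0.307  0.288] [-0.0019 -0.0025  0.0052 -0.0081 -0.0046  0.0049]
[[-0.662  0.564  0.494]
 [ 0.62   0.782 -0.064]
 [-0.422  0.264 -0.867]]
[[-0.667  0.554  0.498]
 [ 0.618  0.785 -0.044]
 [-0.415  0.278 -0.866]]
```

Joint 5 is at its lower limit (0.307 against 0.31), so the 30° tilt this close in is at the edge of range. That also explains the drift. I'll back out first and then model the wrist to choose a better tool attitude.

arm_command:
  plan: [0, 0, 0, 0, 0, -0.02, 0.2, 0, 0, 0, 0, 0, -0.025, 0.2, 0, 0, 0, 0, 0, -0.025, 0.2, 0.04, 0.02, 0, 0, 0, -0.02, 0.2, 0.04, 0.02, 0, 0, 0, 0, 0.2, 0.04, 0.02, 0, 0, 0, 0, 0.2]

```text
time: 12.22
eef_pos: [0.5279, 0.1782, 0.1875]
eef_rot: [0.204, 0.338, 0.919, 0.011]
wrist_force: [-0.8, -0.3, -0.8]
opening: 0.0365
```

```bash
cat > fk.py <<'E'
from h import *
from scipy.optimize import least_squares
D=[([-1.29030537,.379424762,1.73480707,0,1.02847425,-.0332957432],[.21594467,-.66541363,.20026391]),
([.299543991,.181127367,2.15577913,-1.7e-5,.803032243,.392643336],[.47674725,.17161924,.12958812])]
def fkR(q): return R.from_euler('z',q[0])*R.from_euler('y',q[1]+q[2])*R.from_euler('z',q[3])*R.from_euler('y',q[4])*R.from_euler('z',q[5])
E
python3 - <<'E'
from fk import *
o=sensors.get_obs();q=o['qpos'];P,Q=pose()
print(q.tolist(),P.tolist(),o['wrist_force'])
print(Q.as_matrix().round(3));print(fkR(q).as_matrix().round(3))
print((fkR(q).inv()*Q).as_rotvec().round(4))
E
```

```text
[0.4165311668935142, 0.06525190018142377, 2.208559870026268, -0.48016616158839404, 0.6045756767508051, -0.08765591515891608] [0.5279408642683272, 0.1781514001092409, 0.1874681334069297] [-0.77560777 -0.25792113 -0.79364461]
[[-0.689  0.616  0.382]
 [ 0.625  0.772 -0.118]
 [-0.368  0.158 -0.917]]
[[-0.616 -0.689  0.382]
 [-0.772  0.625 -0.118]
 [-0.158 -0.368 -0.917]]
[-0.      0.      1.5708]
```

```bash
cat >> fk.py <<'E'
D+=[([.363,.242,2.233,-.89,.307,.288],[.57292,.17191,.10794]),([-.07,-.2,1.92,0,1.42,.03],[.4801,-.0086,.445]),
([0.4165311668935142, 0.06525190018142377, 2.208559870026268, -0.48016616158839404, 0.6045756767508051, -0.08765591515891608],[0.5279408642683272, 0.1781514001092409, 0.1874681334069297])]
def fkp(x,q):
    r0,h,L2,a,L3,d=x
    v=np.array([r0,0,h])+R.from_euler('y',q[1]).apply([0,0,L2])+R.from_euler('y',q[1]+q[2]).apply([a,0,L3])
    return R.from_euler('z',q[0]).apply(v)+fkR(q).apply([0,0,d])
def fit():
    W=[1,1,.3,.1,1]
    f=lambda x:np.concatenate([w*(fkp(x,q)-np.array(p)) for (q,p),w in zip(D,W)])
    r=least_squares(f,[0.1,.4,.45,0,.45,.2]);return r
lo=np.array([-2.77,-.74,0,-1.06,.31,-3.08]);hi=np.array([2.77,2.19,2.66,4.2,2.87,3.08])
E
python3 - <<'E'
from fk import *
r=fit();print(r.x.round(4),(r.fun*1e3).round(2))
E
```

```text
[0.0339 0.3144 0.5039 0.0568 0.5929 0.2257] [-22.61  -5.68   1.26  13.33 -20.27   2.71  -4.72  -5.09  -0.33   3.07
  -2.72  -0.68  -0.57  -9.64  -3.8 ]
```

```bash
python3 - <<'E'
s=open('fk.py').read()
s=s.replace("r0,h,L2,a,L3,d=x","r0,h,L2,a,L3,d,e=x").replace("v=np.array([r0,0,h])","v=np.array([r0,e,h])").replace(".45,.2])",".45,.2,.02])")
open('fk.py','w').write(s)
E
python3 - <<'E'
from fk import *
r=fit();print(r.x.round(4),(r.fun*1e3).round(2))
E
```

```text
[-0.0007  0.3167  0.5515  0.0405  0.6038  0.2818  0.0233] [ 0.01  0.02  0.02  0.03  0.03 -0.05  0.12  0.    0.1   0.17 -0.18  0.06
 -0.07 -0.03 -0.  ]
```

```bash
cat >> fk.py <<'E'
X=fit().x
Zr=R.from_euler('z',np.pi/2)
def ik(P,Rt,q0):
    f=lambda q:np.concatenate([10*(fkp(X,q)-P),((fkR(q)*Zr).inv()*Rt).as_rotvec()])
    best=None
    for k in range(4):
        r=least_squares(f,np.clip(np.array(q0)+(0 if k==0 else np.random.default_rng(k).normal(0,.4,6)),lo-.5,hi+.5),bounds=(lo-.6,hi+.6))
        if best is None or r.cost<best.cost: best=r
        if r.cost<1e-8: break
    return best.x,best.cost
E
python3 - <<'E'
from fk import *
q0=sensors.get_obs()['qpos']
for be in(-.4,-.3,-.2,-.1,0,.1,.2,.3,.4):
    for al in(.59,.95,1.31):
        Rt=Rdial(al)*R.from_euler('y',be)
        P=G+.004*nW+.033*Rt.apply([0,0,1])
        q,c=ik(P,Rt,q0)
        print(be,al,q.round(2),"%.0e"%c,"OK" if (q>lo+.03).all() and (q<hi-.03).all() else "")
E
```

```text
-0.4 0.59 [ 0.49  0.45  2.2  -1.66  0.65  1.19] 4e-03 
-0.4 0.95 [ 0.5   0.46  2.19 -1.56  0.68  1.45] 4e-26 
-0.4 1.31 [ 0.5   0.46  2.13 -1.28  0.7   1.52] 5e-25 
-0.3 0.59 [ 0.45  0.41  2.22 -1.66  0.53  1.14] 1e-03 
-0.3 0.95 [ 0.46  0.42  2.2  -1.54  0.56  1.38] 5e-30 
-0.3 1.31 [ 0.46  0.42  2.15 -1.28  0.58  1.49] 4e-30 
-0.2 0.59 [ 0.41  0.39  2.23 -1.66  0.41  1.1 ] 1e-04 
-0.2 0.95 [ 0.42  0.39  2.21 -1.49  0.44  1.29] 6e-22 
-0.2 1.31 [ 0.42  0.39  2.18 -1.27  0.46  1.44] 6e-24 
-0.1 0.59 [ 0.36  0.37  2.22 -1.52  0.3   0.92] 5e-30 
-0.1 0.95 [ 0.37  0.37  2.21 -1.38  0.33  1.15] 5e-27 
-0.1 1.31 [ 0.37  0.37  2.19 -1.24  0.34  1.37] 6e-30 
0 0.59 [ 0.32  0.35  2.21 -1.14  0.22  0.51] 5e-23 
0 0.95 [ 0.32  0.35  2.21 -1.14  0.22  0.87] 1e-22 
0 1.31 [ 0.32  0.35  2.21 -1.14  0.22  1.23] 1e-20 
0.1 0.59 [ 0.28  0.35  2.19 -0.53  0.2  -0.12] 2e-26 
0.1 0.95 [ 0.27  0.34  2.2  -0.57  0.16  0.26] 3e-28 
0.1 1.31 [ 0.27  0.34  2.22 -0.76  0.11  0.81] 6e-29 
0.2 0.59 [ 0.24  0.35  2.16 -0.04  0.26 -0.64] 3e-30 
0.2 0.95 [ 0.23  0.34  2.19  0.18  0.18 -0.52] 3e-30 
0.2 1.31 [ 0.22  0.34  2.22  0.55  0.09 -0.54] 4e-30 
0.3 0.59 [ 0.21  0.36  2.13  0.23  0.35 -0.94] 1e-26 OK
0.3 0.95 [ 0.18  0.35  2.17  0.58  0.26 -0.95] 9e-30 
0.3 1.31 [ 0.17  0.35  2.22  1.15  0.19 -1.17] 4e-21 
0.4 0.59 [ 0.17  0.37  2.1   0.38  0.46 -1.1 ] 4e-24 OK
0.4 0.95 [ 0.14  0.36  2.16  0.75  0.37 -1.16] 4e-28 OK
0.4 1.31 [ 0.12  0.36  2.21  1.29  0.31 -1.36] 2e-29
```

```bash
python3 - <<'E'
from fk import *
q0=sensors.get_obs()['qpos']
for la in(.1,.15,.2,.25,.3,.4,.52):
    for al in(.59,.95,1.31):
        Rt=R.from_rotvec(la*yW)*Rdial(al)
        P=G+.006*nW+.033*Rt.apply([0,0,1])
        q,c=ik(P,Rt,q0)
        print(la,al,q.round(2),"%.0e"%c,"OK" if (q>lo+.03).all() and (q<hi-.03).all() else "")
E
```

```text
0.1 0.59 [ 0.31  0.35  2.17 -0.62  0.28 -0.02] 6e-22 
0.1 0.95 [ 0.31  0.35  2.17 -0.62  0.28  0.34] 5e-25 
0.1 1.31 [ 0.31  0.35  2.17 -0.62  0.28  0.7 ] 5e-29 
0.15 0.59 [ 0.3   0.35  2.15 -0.45  0.32 -0.19] 8e-20 
0.15 0.95 [ 0.3   0.35  2.15 -0.45  0.32  0.17] 9e-23 
0.15 1.31 [ 0.3   0.35  2.15 -0.45  0.32  0.53] 2e-20 
0.2 0.59 [ 0.29  0.36  2.13 -0.33  0.37 -0.31] 2e-20 OK
0.2 0.95 [ 0.29  0.36  2.13 -0.33  0.37  0.05] 1e-20 OK
0.2 1.31 [ 0.29  0.36  2.13 -0.33  0.37  0.41] 6e-30 OK
0.25 0.59 [ 0.28  0.36  2.11 -0.24  0.42 -0.4 ] 1e-19 OK
0.25 0.95 [ 0.28  0.36  2.11 -0.24  0.42 -0.04] 5e-20 OK
0.25 1.31 [ 0.28  0.36  2.11 -0.24  0.42  0.32] 5e-22 OK
0.3 0.59 [ 0.27  0.37  2.09 -0.17  0.48 -0.47] 4e-19 OK
0.3 0.95 [ 0.27  0.37  2.09 -0.17  0.48 -0.11] 2e-30 OK
0.3 1.31 [ 0.27  0.37  2.09 -0.17  0.48  0.25] 2e-21 OK
0.4 0.59 [ 0.26  0.39  2.04 -0.08  0.59 -0.57] 1e-29 OK
0.4 0.95 [ 0.26  0.39  2.04 -0.08  0.59 -0.21] 9e-31 OK
0.4 1.31 [ 0.26  0.39  2.04 -0.08  0.59  0.15] 1e-20 OK
0.52 0.59 [ 0.24  0.43  1.98 -0.    0.73 -0.65] 3e-30 OK
0.52 0.95 [ 0.24  0.43  1.98 -0.    0.73 -0.29] 4e-29 OK
0.52 1.31 [ 0.24  0.43  1.98 -0.    0.73  0.07] 2e-30 OK
```

Leaning the tool about 12.6° back towards vertical keeps joint 5 at about 0.39, and the turn then uses joint 6 alone. I'll re-aim with that attitude.

```bash
cat >> h.py <<'E'
LA=.22
def Rt(al): return R.from_rotvec(LA*yW)*Rdial(al)
def Pt(al,back=0,up=.006): return G+up*nW+(.033-back)*Rt(al).apply([0,0,1])
E
python3 - <<'E'
from h import *
print(pose()[0],Pt(.59,.1));rows(Pt(.59,.1),Rt(.59),4);rows(Pt(.59),Rt(.59),6,Pt(.59,.1),Rt(.59))
E
```

```text
[0.52794086 0.1781514  0.18746813] [0.5582637  0.16790004 0.15767754]
4 w [-0.0034  0.0324 -0.0032] t [-0.0046  0.0015  0.0098] |t| mm 10.9 deg 1.87
6 w [0. 0. 0.] t [0.     0.     0.0167] |t| mm 16.7 deg 0.0
```

arm_command:
  plan: [-0.003, 0.032, -0.003, -0.0046, 0.0015, 0.008, 0.2, -0.003, 0.032, -0.003, -0.0046, 0.0015, 0.008, 0.2, -0.003, 0.032, -0.003, -0.0046, 0.0015, 0.008, 0.2, -0.003, 0.032, -0.003, -0.0046, 0.0015, 0.008, 0.2, 0, 0, 0, 0, 0, 0, 0.2, 0, 0, 0, 0, 0, 0, 0.2]

```text
time: 12.72
eef_pos: [0.5561, 0.1676, 0.1626]
eef_rot: [0.147, 0.33, 0.932, 0.036]
wrist_force: [0.1, 1.4, 0.7]
opening: 0.0368
```

```bash
python3 - <<'E'
from h import *
P,Q=pose();print(P,sensors.get_obs()['qpos'].round(2));rows(Pt(.59),Rt(.59),1)
p,d=get_image("side")
v=cv2.resize(p[220:350,260:390],None,fx=4.6,fy=4.6,interpolation=2)[:,:,::-1].copy()
a=pose();tip=a[0]+a[1].apply([0,0,.019-.033])
for x in(-.016,.016):
    b=(proj("side",tip+a[1].apply([x,.024,0]))[0]-[260,220]+.5)*4.6; cv2.circle(v,tuple(b.astype(int)),4,(0,0,255),-1)
cv2.imwrite("pics/side16.png",v)
E
```

```text
[0.5561476  0.1675771  0.16258855] [ 0.31  0.14  2.15 -0.22  0.58 -0.41]
1 w [-0.0031  0.0027 -0.0017] t [1.000e-04 1.000e-03 1.053e-01] |t| mm 105.3 deg 0.25
```

View pics/side16.png

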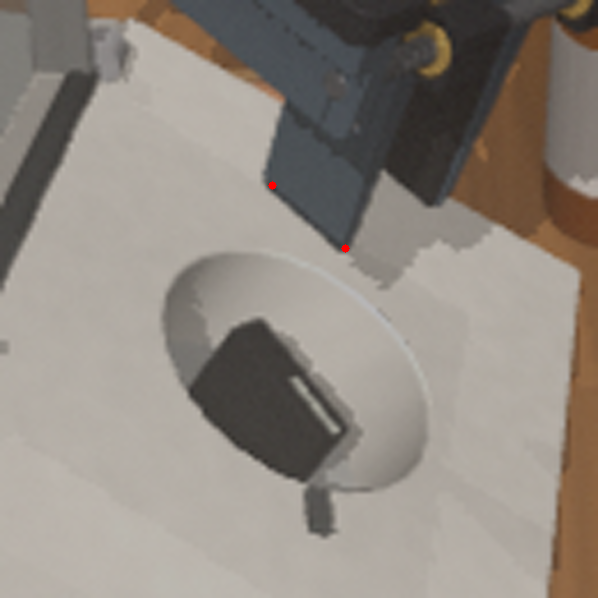

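The model matches: the red dots fall on the fingertip corners at (272,185) and (345,248), and tracking is good again. I'll descend 70 mm and then check.

arm_command:
  plan: [-0.003, 0.002, 0, 0, 0.001, 0.014, 0.2, 0, 0, 0, 0, 0, 0.014, 0.2, 0, 0, 0, 0, 0, 0.014, 0.2, 0, 0, 0, 0, 0, 0.014, 0.2, 0, 0, 0, 0, 0, 0.014, 0.2, 0, 0, 0, 0, 0, 0, 0.2, 0, 0, 0, 0, 0, 0, 0.2]

```text
time: 13.35
eef_pos: [0.577, 0.1671, 0.0955]
eef_rot: [0.146, 0.329, 0.932, 0.037]
wrist_force: [-0.0, 0.1, 1.2]
opening: 0.0367
```

```bash
python3 - <<'E'
from h import *
P,Q=pose();o=sensors.get_obs();print(P,o['qpos'].round(2),o['wrist_force']);rows(Pt(.59),Rt(.59),1)
p,d=get_image("side")
v=cv2.resize(p[220:350,260:390],None,fx=4.6,fy=4.6,interpolation=2)[:,:,::-1].copy()
cv2.imwrite("pics/side17.png",v)
E
```

```text
[0.57695929 0.16708892 0.09553027] [ 0.3   0.29  2.14 -0.26  0.45 -0.38] [-0.00780788  0.10030774  1.16848185]
1 w [-0.0008 -0.0002  0.0002] t [-0.0011 -0.0003  0.0351] |t| mm 35.1 deg 0.05
```

View pics/side17.png

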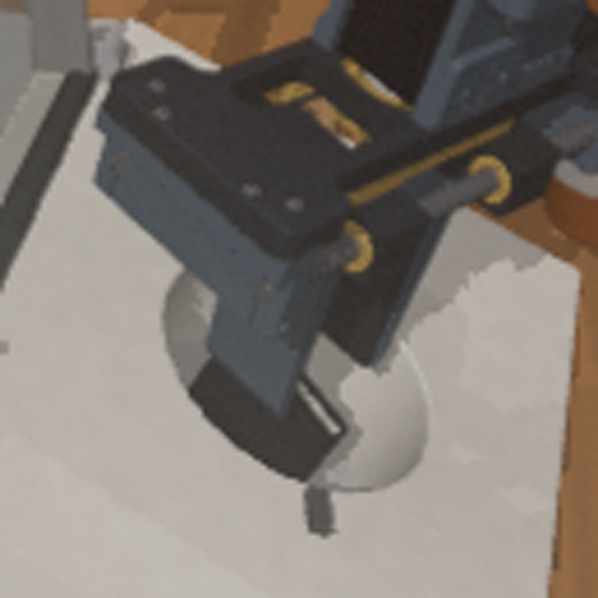

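arm_command:
  plan: [0, 0, 0, -0.001, 0, 0.01, 0.2, 0, 0, 0, 0, 0, 0.009, 0.2, 0, 0, 0, 0, 0, 0.008, 0.2, 0, 0, 0, 0, 0, 0.007, 0.2, 0, 0, 0, 0, 0, 0, 0.2, 0, 0, 0, 0, 0, 0, 0.2]

```text
time: 13.9
eef_pos: [0.5883, 0.1651, 0.0626]
eef_rot: [0.146, 0.329, 0.932, 0.037]
wrist_force: [-0.3, -0.5, -0.2]
opening: 0.0369
```

```bash
python3 - <<'E'
from h import *
P,Q=pose();o=sensors.get_obs();print(P,o['qpos'].round(3),o['wrist_force']);rows(Pt(.59),Rt(.59),1)
p,d=get_image("side")
v=cv2.resize(p[220:350,260:390],None,fx=4.6,fy=4.6,interpolation=2)[:,:,::-1].copy()
cv2.imwrite("pics/side18.png",v)
E
```

```text
[0.58833186 0.1651072  0.062551  ] [ 0.286  0.361  2.119 -0.29   0.394 -0.352] [-0.33003111 -0.53360276 -0.17670732]
1 w [-0.0012 -0.0005 -0.0005] t [ 0.0004 -0.0001  0.0002] |t| mm 0.4 deg 0.08
```

View pics/side18.png

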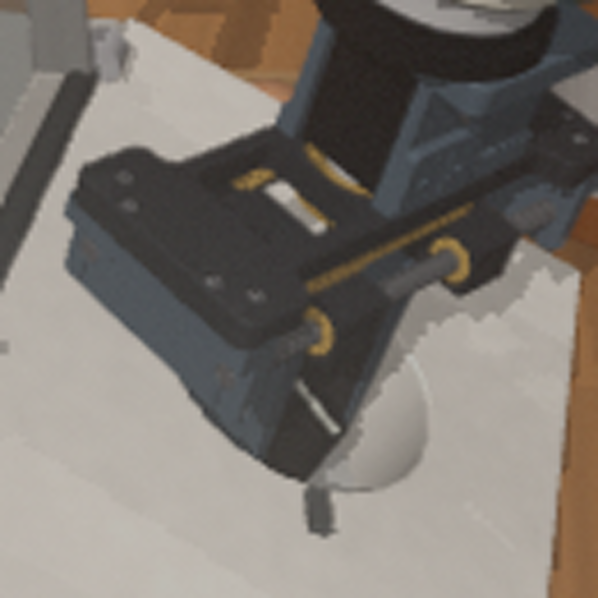

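The fingers straddle the bar, the white line shows at (315,405), and there is no contact force. I'll close gently.

arm_command:
  plan: [0, 0, 0, 0, 0, 0, 1, 0, 0, 0, 0, 0, 0, 1, 0, 0, 0, 0, 0, 0, 1, 0, 0, 0, 0, 0, 0, 1, 0, 0, 0, 0, 0, 0, 1]
  force: 10

```text
time: 14.37
eef_pos: [0.5888, 0.1655, 0.0636]
eef_rot: [0.147, 0.329, 0.932, 0.038]
wrist_force: [-0.2, 2.4, 3.7]
opening: 0.0189
```

```bash
python3 - <<'E'
from h import *
P,Q=pose();o=sensors.get_obs();print(P,o['opening'],o['qpos'].round(3),o['wrist_force'],o['wrist_torque'])
E
```

```text
[0.58880749 0.16546758 0.06356635] 0.01889906916196904 [ 0.286  0.359  2.119 -0.29   0.394 -0.352] [-0.20365353  2.35588669  3.67627122] [ 0.48856804 -0.09353211  0.14742206]
```

arm_command:
  plan: [0, 0, 0.06, 0, 0, 0, 1, 0, 0, 0.06, 0, 0, 0, 1, 0, 0, 0.06, 0, 0, 0, 1, 0, 0, 0.06, 0, 0, 0, 1, 0, 0, 0.06, 0, 0, 0, 1, 0, 0, 0.06, 0, 0, 0, 1, 0, 0, 0, 0, 0, 0, 1]

```text
time: 14.95
eef_pos: [0.5888, 0.1653, 0.0635]
eef_rot: [0.138, 0.492, 0.857, 0.063]
wrist_force: [-0.1, -0.6, 0.9]
opening: 0.0204
```

```bash
python3 - <<'E'
from h import *
o=sensors.get_obs();print(o['opening'],o['qpos'].round(3),o['wrist_force'],o['wrist_torque'])
p,d=get_image("side")
v=cv2.resize(p[200:350,240:390],None,fx=4,fy=4,interpolation=2)[:,:,::-1].copy()
cv2.imwrite("pics/side19.png",v)
E
```

```text
0.02042904195764921 [ 0.286  0.36   2.119 -0.29   0.394  0.011] [-0.12599875 -0.57722513  0.87167104] [ 0.1172694  -0.22370855  0.10429564]
```

View pics/side19.png

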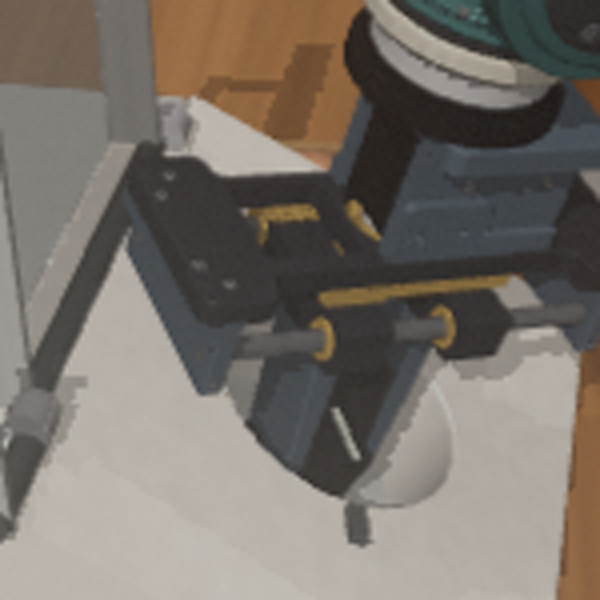

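```bash
python3 - <<'E'
from h import *
p,d=get_image("side")
for c in[(140,165),(150,170),(140,200),(135,235),(170,290),(200,360),(170,165),(138,158),(60,320),(120,175),(100,205)]:
    u,v=int(c[0]/4+240),int(c[1]/4+200)
    w=bydepth("side",u,v,d[v,u]); l=U.T@(w-H*[1,1,0]); print(c,(l*1e3).round(0),p[v,u])
for v,u,n in[(330,352,'a'),(455,360,'b')]: pass
a,b=[pan("side",240+x/4,200+y/4,-.006) for x,y in[(335,408),(358,460)]];e=b-a;print(a,b,np.arctan2(e[1],e[0]))
E
```

```text
(140, 165) [-24.  24. 219.] [61 56 55]
(150, 170) [-27.  25. 218.] [60 58 56]
(140, 200) [-26.  36. 212.] [58 54 54]
(135, 235) [-18.  21. 188.] [78 80 83]
(170, 290) [-41.  58. 193.] [73 77 81]
(200, 360) [-54.  73. 176.] [80 80 80]
(170, 165) [-32.  19. 216.] [58 54 55]
(138, 158) [  6. -66. 162.] [65 64 61]
(60, 320) [  5.  41. 162.] [72 72 69]
(120, 175) [ 12. -62. 156.] [115 110 103]
(100, 205) [ 14. -39. 156.] [141 136 128]
[1.80588427 1.10599558] [15.71283715 21.0999378 ] 0.9630575793420522
```

```bash
python3 - <<'E'
from h import *
def ang(n,P,h):
    a,b=[pan(n,*x,h) for x in P];m=(a+b)/2;e=b-a;print(n,a.round(1),b.round(1),"mid",np.arctan2(m[1],m[0]).round(3),"dir",np.arctan2(e[1],e[0]).round(3))
# segment the tab
for n,box in(("side",(320,322,336,342)),("top",(220,245,236,258))):
    p=np.load(n+"11.npz")['p'];x0,y0,x1,y1=box
    g=cv2.cvtColor(p,cv2.COLOR_RGB2GRAY)[y0:y1,x0:x1]; m=g<(135 if n=="side" else 160)
    ys,xs=np.nonzero(m);w=np.ones(len(xs));c=(xs.mean()+x0,ys.mean()+y0);a=pan(n,*c,.002)
    P=np.array([pan(n,x+x0,y+y0,.002) for x,y in zip(xs,ys)]);ev=np.linalg.svd(P-P.mean(0))[2][0]
    print(n,len(xs),c,a.round(1),np.hypot(*a).round(1),np.arctan2(a[1],a[0]).round(3),"axis",np.arctan(ev[1]/ev[0]).round(3)); print(g.tolist() if 0 else "")
ang("side",[(329,326),(330.4,336)],.004);ang("top",[(232.4,251.4),(225.6,251.8)],.004)
ang("side",[(324,302.4),(333,313.6)],-.006);ang("top",[(255.6,245.6),(249.6,253.4)],-.006)
t=np.radians(np.arange(0,360,5))
for n in("side","top"):
    p=cv2.cvtColor(np.load(n+"11.npz")['p'],cv2.COLOR_RGB2BGR)
    p=cv2.resize(p,None,fx=5,fy=5,interpolation=2)
    q=proj(n,C+.05*(np.outer(np.cos(t),sW)+np.outer(np.sin(t),yW)))
    tab=[C+.004*nW+r*(np.cos(1.31)*sW+np.sin(1.31)*yW) for r in(.054,.07)]
    for a in list(q)+list(proj(n,np.array(tab))): cv2.circle(p,tuple(((a+.5)*5).astype(int)),2,(0,0,255),-1)
    a=(180,190,300,310) if n=="top" else (250,250,370,370)
    cv2.imwrite(f"pics/_{n}.png",p[a[1]*5:a[3]*5,a[0]*5:a[2]*5])
cv2.imwrite("pics/ov20.png",cv2.resize(np.hstack([cv2.imread("pics/_side.png"),cv2.imread("pics/_top.png")]),(800,400)))
E
```

```text
side 112 (np.float64(328.58035714285717), np.float64(327.8482142857143)) [16.1 55.4] 57.6 1.288 axis 1.389

top 44 (np.float64(230.63636363636363), np.float64(250.13636363636363)) [12.8 54.2] 55.7 1.339 axis 0.913

side [15.3 53.7] [20.7 70.4] mid 1.288 dir 1.258
top [14.6 49.9] [16.7 65.3] mid 1.305 dir 1.438
side [2.4 1.7] [20.6 14.5] mid 0.614 dir 0.615
top [ 1.7 -0.8] [22.5 13. ] mid 0.464 dir 0.588
```

View pics/ov20.png

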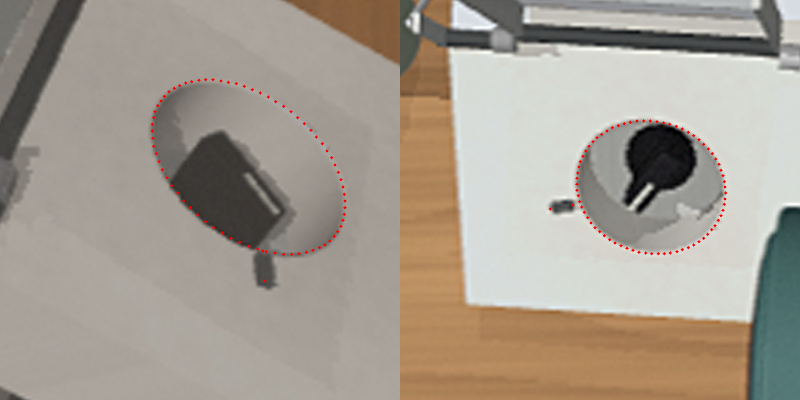

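arm_command:
  plan: [0, 0, 0.06, 0, 0, 0, 1, 0, 0, 0.06, 0, 0, 0, 1, 0, 0, 0.06, 0, 0, 0, 1, 0, 0, 0.06, 0, 0, 0, 1, 0, 0, 0.06, 0, 0, 0, 1, 0, 0, 0.025, 0, 0, 0, 1, 0, 0, 0, 0, 0, 0, 1, 0, 0, 0, 0, 0, 0, 1]

```text
time: 15.72
eef_pos: [0.5886, 0.1652, 0.0633]
eef_rot: [0.126, 0.622, 0.768, 0.084]
wrist_force: [-1.1, -0.0, 2.4]
opening: 0.021
```

```bash
python3 - <<'E'
from h import *
o=sensors.get_obs();print(o['opening'],o['qpos'].round(3),o['wrist_force'],o['wrist_torque'])
p,d=get_image("side")
v=cv2.resize(p[250:350,270:370],None,fx=6,fy=6,interpolation=2)[:,:,::-1].copy()
cv2.imwrite("pics/side21.png",v)
E
```

```text
0.020961530700316346 [ 0.286  0.36   2.119 -0.29   0.394  0.33 ] [-1.05494315 -0.0408398   2.4322851 ] [ 0.03733015 -0.21672545  0.05085937]
```

View pics/side21.png

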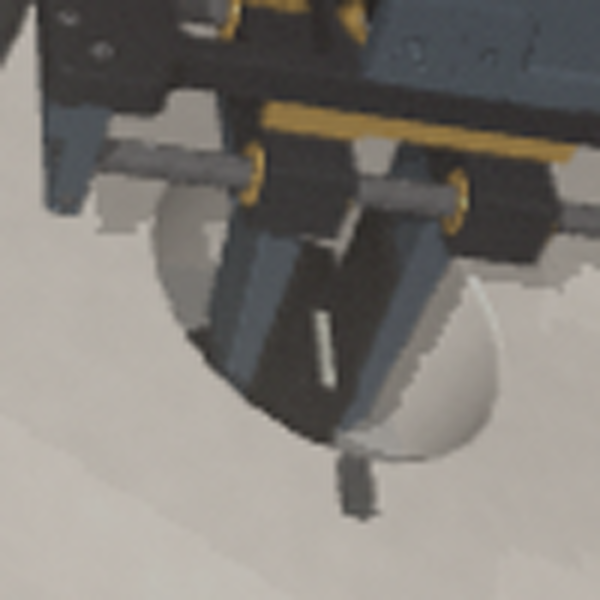

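```bash
python3 - <<'E'
from h import *
def f(L,h):
    a,b=[pan("side",270+x/6-.4,250+y/6-.4,h) for x,y in L];e=b-a;print(a.round(1),b.round(1),np.arctan2(e[1],e[0]).round(3),[np.arctan2(k[1],k[0]).round(3) for k in(a,b)])
f([(320,310),(330,385)],-.006);f([(354,455),(359,515)],.002);f([(354,455),(359,515)],.004)
E
```

```text
[0.2 0.5] [ 7.8 23.9] 1.259 [np.float64(1.123), np.float64(1.256)]
[15.3 50.9] [19.9 68.2] 1.311 [np.float64(1.279), np.float64(1.287)]
[14.6 53.1] [19.1 70.3] 1.311 [np.float64(1.303), np.float64(1.305)]
```

Dial reads about 1.26 and the tab about 1.30. I'll turn a little more, then open and back out along the tool axis.

arm_command:
  plan: [0, 0, 0.02, 0, 0, 0, 1, 0, 0, 0.018, 0, 0, 0, 1, 0, 0, 0, 0, 0, 0, 1, 0, 0, 0, 0, 0, 0, 0.2, 0, 0, 0, 0, 0, 0, 0.2, 0, 0, 0, 0, 0, 0, 0.2, 0, 0, 0, 0, 0, 0, 0.2]

```text
time: 16.35
eef_pos: [0.5885, 0.1653, 0.0632]
eef_rot: [0.124, 0.638, 0.755, 0.087]
wrist_force: [-0.2, 0.3, 0.0]
opening: 0.0363
```

arm_command:
  plan: [0, 0, 0, 0, 0, -0.01, 0.2, 0, 0, 0, 0, 0, -0.02, 0.2, 0, 0, 0, 0, 0, -0.02, 0.2, 0, 0, 0, 0, 0, -0.025, 0.2, 0, 0, 0, 0, 0, -0.03, 0.2, 0, 0, 0, 0, 0, -0.03, 0.2, 0, 0, 0, 0, 0, -0.03, 0.2, 0, 0, 0, 0, 0, -0.03, 0.2]

```text
time: 17.02
eef_pos: [0.5295, 0.1705, 0.2513]
eef_rot: [0.124, 0.638, 0.755, 0.087]
wrist_force: [0.1, -0.4, -0.1]
opening: 0.0366
```

```bash
python3 - <<'E'
from h import *
o=sensors.get_obs();print(pose()[0],o['opening'],o['qpos'].round(3),o['wrist_force']);print(pose()[1].as_matrix().round(2))
E
```

```text
[0.52947566 0.17050554 0.25125216] 0.03658180282394194 [ 0.331 -0.029  2.144 -0.179  0.755  0.276] [ 0.12749547 -0.3828969  -0.13356632]
[[-0.16  0.94  0.3 ]
 [ 0.98  0.17 -0.03]
 [-0.08  0.29 -0.95]]
```

arm_command:
  plan: [0, 0, 0, -0.01, 0, -0.03, 0.2, 0, 0, 0, -0.025, 0, -0.025, 0.2, 0, 0, 0, -0.03, 0, -0.02, 0.2, 0, 0, 0, -0.035, 0, 0, 0.2, 0, 0, 0, -0.035, 0, 0, 0.2, 0, 0, 0, -0.035, 0, 0, 0.2, 0, 0, 0, -0.03, 0, 0, 0.2, 0, 0, 0, 0, 0, 0, 0.2]

```text
time: 17.68
eef_pos: [0.5396, -0.0282, 0.3375]
eef_rot: [0.125, 0.639, 0.754, 0.087]
wrist_force: [-0.3, 0.7, -0.9]
opening: 0.0364
```

```bash
python3 - <<'E'
from h import *
for n in("side","top"):
    p,d=get_image(n); cv2.imwrite(f"pics/{n}22.png",p[:,:,::-1]); np.savez(f"{n}22.npz",p=p,d=d)
    a=(210,210,290,290) if n=="top" else (280,270,360,350)
    cv2.imwrite(f"pics/{n}22c.png",cv2.resize(p[a[1]:a[3],a[0]:a[2]],None,fx=7,fy=7,interpolation=2)[:,:,::-1])
E
```

```text
(no output)
```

View pics/side22.png

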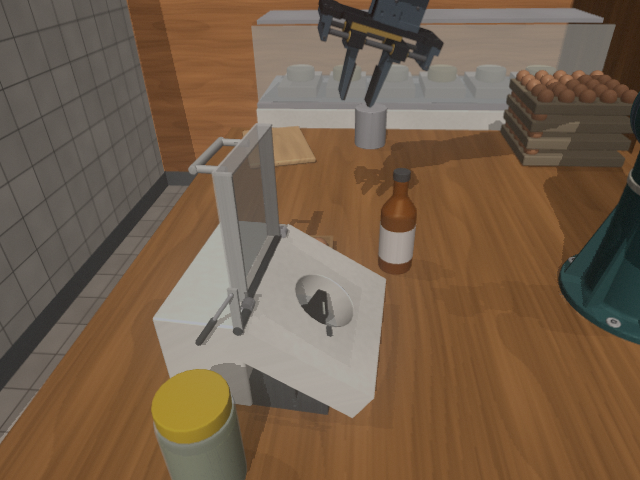

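View pics/side22c.png

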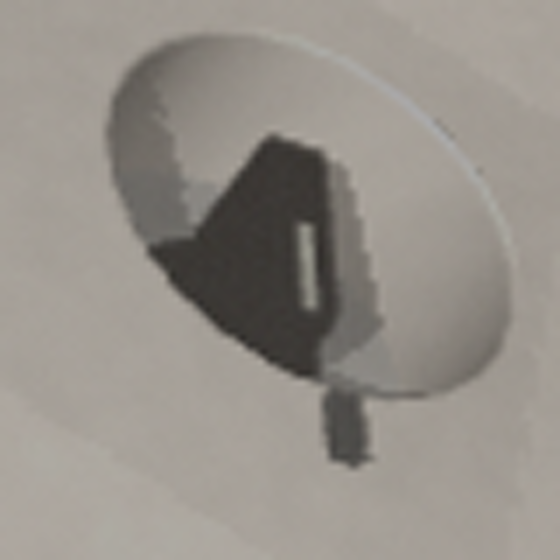

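View pics/top22c.png

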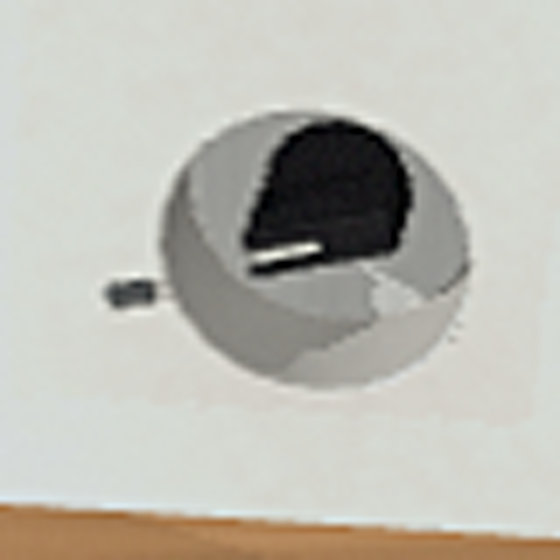

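```bash
python3 - <<'E'
from h import *
def f(n,o,L,h,t):
    a,b=[pan(n,o[0]+x/7-.43,o[1]+y/7-.43,h) for x,y in L];e=b-a;print(t,n,a.round(1),b.round(1),"dir",np.arctan2(e[1],e[0]).round(3),[np.arctan2(k[1],k[0]).round(3) for k in(a,b)])
S=(280,270);T=(210,210)
f("side",S,[(305,223),(312,308)],-.006,"line");f("side",S,[(325,160),(338,305)],-.006,"edge")
f("side",S,[(343,395),(350,460)],.003,"tab")
f("top",T,[(322,247),(252,261)],-.006,"line")
f("top",T,[(155,292),(108,295)],.003,"tab")
# intensity centroid of the white line & PCA in panel coords
for n,box in(("side",(320,300,328,316)),("top",(244,242,258,250))):
    p=cv2.cvtColor(np.load(n+"22.npz")['p'],cv2.COLOR_RGB2GRAY).astype(float);x0,y0,x1,y1=box
    g=p[y0:y1,x0:x1];print(g.astype(int))
E
```

```text
line side [0.6 0.6] [ 7. 24.] dir 1.305 [np.float64(0.764), np.float64(1.287)]
edge side [  1.4 -21.8] [12.5 19.2] dir 1.305 [np.float64(-1.508), np.float64(0.993)]
tab side [15.1 53.1] [19.7 68.9] dir 1.288 [np.float64(1.294), np.float64(1.293)]
line top [-0.1 -0.8] [ 6.4 21.9] dir 1.288 [np.float64(-1.73), np.float64(1.284)]
tab top [15.  51.7] [17.1 66.9] dir 1.432 [np.float64(1.288), np.float64(1.32)]
[[ 56  59  55  57  59  55  62  90]
 [ 57  58  68  68  57  56  61  89]
 [ 57  60  92 137 106  58  62  89]
 [ 56  60  91 140 111  56  63  89]
 [ 59  58  88 140 112  59  59  82]
 [ 57  57  86 140 131  55  59  82]
 [ 58  59  84 141 133  56  57  76]
 [ 57  57  78 128 134  57  56  74]
 [ 57  59  76 122 135  59  58  72]
 [ 58  56  74 121 135  70  56  71]
 [ 57  57  75 123 136  71  57  65]
 [ 58  57  67 110 136  88  59  66]
 [ 59  58  67 105 137  88  60  60]
 [ 60  59  64 104 136  90  58  62]
 [ 56  59  58  69  82  72  59  62]
 [ 59  60  57  57  61  59  59  66]]
[[142  77  10  25  18  20  22  27  31  35  36  31  32  32]
 [108  25  26  35  35  26  26  24  19  17  24  23  24  28]
 [100   9  16  20  19  27  29  40  55  63  88  54  22  29]
 [124  56  40  58  72 119 140 167 213 234 247 162  19  24]
 [151 138 175 223 234 236 209 155 132  94  28   4  17  18]
 [170 146 125 131  93  25   0   0   8  10  22  39  40  60]
 [159 104  21   8   9  23  39  58  92  97 119 164 168 164]
 [165 126  97  96  96 124 163 169 167 163 158 157 154 153]]
```

Dial measures 1.29–1.305 rad and the tab about 1.29–1.31, so they agree within measuring error. Last, I'll check the bystanders and hood, then hand in.

View pics/top22.png

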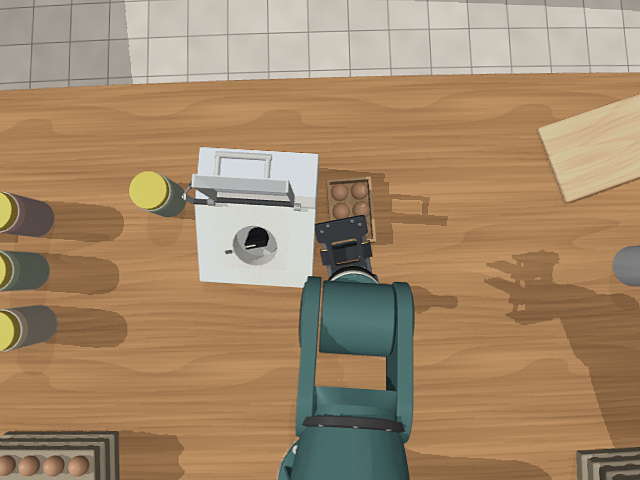

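The jar (150,190) and egg carton (350,190) are unchanged. The oil bottle stands at the same pixel in the side view (397,225). The hood is upright and the arm is high and free.

```bash
python3 - <<'E'
from station import env,sensors
print(sensors.get_obs()['wrist_force']); env.job_done(); print(sensors.get_obs()['time'])
E
```

```text
[-0.69578958  0.3094923   0.29820311]
the job is handed in; nothing more can be done
the job is handed in; nothing more can be done
```

I swung the hood back to its stop by its bar and let go. I then gripped the dial, turned it from about 0.59 to 1.30 rad, opened the gripper and backed out. The job was handed in at about 18 s of the 67 s.

**Last checks:**
- **Dial:** the pointer measured 1.29–1.305 rad in the two cameras. The tab measured 1.288–1.32 rad by its position. The tab's direction in the coarse top view read 1.43, which I put down to its being only a few pixels long there.
- **Hood and gripper:** the hood stands upright by itself. The gripper is open and in the air, with less than 1 N at the wrist.
- **Bystanders:** in the pictures, the jar, oil bottle and egg carton are where they started.

**What went wrong on the way:**
- **Tool position:** the fingertips measured about 33 mm short of the reported position along the tool axis. The first grasp of the bar therefore closed on air. I allowed for this from then on.
- **Joint 5 limit:** on the first approach to the dial, joint 5 read 0.307, against its stated lower limit of 0.31. I backed out and leaned the tool nearer vertical, which kept it at about 0.39. That brief reading could count as passing the joint's range.

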